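Load the swab bay and hang its front gate

ROBOT

A 6-joint arm with a two-finger parallel gripper is mounted at the origin on a cart in front of the work surface, level with it; the furniture and walls round the work are solid. World frame = base frame: x ahead of the robot, y to its left, z up, the work surface at z = 0. Lengths are in m, angles in rad, forces in N, time in s.
With the tool pointing down it reaches from about 0.3 to 0.775 m from the base axis. Payload 14.6 kg.
Tool frame: the origin (TCP) lies midway between the tips of the shut fingers; the grasp point (between the pads) lies 19 mm behind it; z points along the fingers, y is the line along which they close (so a half turn about z gives the same grasp; the last joint's range is limited). The gripper opens to 94 mm and grips with 3 to 60 N. Pads are 16 mm wide; open, the fingers measure 119 mm over their backs; the gripper's body (75 mm by 177 mm) begins 78 mm behind the grasp point.
Start: joints at [1.23, 0.3, 1.521, -0, 1.321, -0.067], TCP at [0.149, 0.53, 0.205] pointing down, gripper open.
Joint ranges: [-3.03, 3.03], [-0.79, 2.21], [0.23, 2.52], [-1.04, 4.18], [0, 3.07], [-2.55, 2.55]. Speed limits (rad/s): [2.22, 2.22, 2.57, 3.14, 3.14, 3.14].

INTERFACE

Orientations are given as [roll, pitch, yaw] about the fixed x, y, z axes, in that order (R = Rz(yaw) Ry(pitch) Rx(roll)).
In Python, from station import ctrl gives the robot as it stands. The module is installed in compiled form; this text tells all that it offers.
- The arm moves only by the tool servo_tool, never from a script. Its argument "plan" is a list of rows, each a list of 7 numbers: the opening in per cent of the stroke, from 0 (shut) to 100 (fully open), then the shift along the tool's x, y, z in m, then the turn, a rotation vector about the tool's x, y, z in rad. A call has exactly 8 rows; each row shifts and turns the commanded pose from where the row before left it, along the tool's axes as they then stand; what a row does not reach is not made up. A row lasts 1/8 s, in which the tool goes at most 62.5 mm and 10.7 degrees, less where a joint would pass 70% of its speed; a pose out of reach is approached as far as the arm can. A call with a gripper value outside its range is refused whole. The fingers move at their own pace and stop on an object; "force" is the grip in N (left out, the last holds). Time passes only in rows, so rows that do not move let the fingers close, or fill a call up. It gives the time, the measured TCP pose, the force, the opening and the grip force at its end, in the units of the state.
- ctrl.get_obs(): the state, without advancing time (a new reading comes with each control period).
- ctrl.camera(name): name is "scene" or "top" or "wrist"; returns a dict with "pixels" (480x640x3 uint8, red, green, blue), "z_map" (480x640 float32, m along the optical axis (not along the pixel's ray), 0 where there is no reading), "mtx" (3x3 intrinsics, pixels), "dist" ([k1, k2, p1, p2, k3] as OpenCV has them; the pictures are not rectified), "pose" (4x4, takes a point from camera to world coordinates). Camera axes: x right, y up, looking along -z (the intrinsics and any distortion apply to the point x, -y, -z); pixel columns grow to the right and rows downward; lengths in m; the calibration is good to about 2 mm. A picture is of the moment at which its call begins.
- ctrl.hand_in(): hands the job in; it is judged then, once.
The state is a dict: "time_s": time; "qpos": joint angles; "joint_vel": joint speeds; "tau": joint torques, N m; "ee_pos": TCP position; "eef_rot": TCP orientation; "force": force on the tool from outside, world axes, zero at the start; "moment": the same for the moment, N m; "grip_width": finger opening in m; "grip_force": force on a finger pad.
Only numpy, scipy, OpenCV 4.12 (cv2) and the standard library are available. Lean on these libraries where they do the work, as an engineer would, in place of code of your own. Each camera call takes 0.05 s, during which the arm holds its last target. There are 200 camera calls.

TASK

Load the swab bay for the next run: pull every swab tube out of the yellow transport block and stand each upright, fully down, in a well of the bay's white rack, and set the green-lidded control pot upright, fully down, in the bay's green seat. When all that is in, lift the blue gate out of its stand and hang it on the bay, both hinge sockets fully down on the two brass pintles, and leave it closed across the front. Leave everything else on the desk, such as the dropper bottles, as it is.

Things in the scene. Friction and masses are not known exactly. Their poses are not given: they have to be found in the camera images.
- bay: Swab bay, fixed. Grey tray: floor 124 (x) x 241 (y) x 8 mm, with a drip rim 20 mm high; front is -x. White rack block 44 x 150 mm, top at 58 mm, with a row of wells along y; green pot seat beside it at +y. Front left (+y): steel post 86 mm tall with two brackets, an upright brass pintle on each. Front right: stop post 78 mm tall. Origin: centre of underside, on the desk; z up.
- bay_well0 (a point): Centre of the floor of a rack well (wells 0 to 3 from the bay's -y end towards +y, 36 mm apart). Well 22 x 22 mm, 45 mm deep, so its mouth is 45 mm above this point.
- bay_well1 (a point): Centre of the floor of a rack well (wells 0 to 3 from the bay's -y end towards +y, 36 mm apart). Well 22 x 22 mm, 45 mm deep, so its mouth is 45 mm above this point.
- bay_well2 (a point): Centre of the floor of a rack well (wells 0 to 3 from the bay's -y end towards +y, 36 mm apart). Well 22 x 22 mm, 45 mm deep, so its mouth is 45 mm above this point.
- bay_well3 (a point): Centre of the floor of a rack well (wells 0 to 3 from the bay's -y end towards +y, 36 mm apart). Well 22 x 22 mm, 45 mm deep, so its mouth is 45 mm above this point.
- pot_seat (a point): Centre of the floor of the green pot seat, 16 mm above the desk: a square recess 52 x 52 mm, 37 mm deep, in a green block 72 x 72 mm whose top is 53 mm above the desk; 63 mm beside the nearest rack well.
- pintle_low (a point): Foot of the lower pintle, on its bracket, 14 mm above the desk. Pintle: upright pin 9 mm in diameter, 18 mm long, the last 6 mm tapering to a point of 3 mm.
- pintle_high (a point): Foot of the upper pintle, straight above the lower, 72 mm above the desk; same pin, tip at 90 mm. Its bracket is 22 mm wide with underside at 64 mm, so the gate's lower socket cannot pass it from above: bring the gate in from the front, raised 26 mm over its seated height (then 8 mm free above and below), and lower it.
- bay_stop (a point): Where gate_tip lies when the gate is seated and closed across the front (60 mm above the desk). The stop post's face is 4 mm behind the closed gate.
- gate: Lift-off gate, 0.2 kg: blue framed clear panel 12 (x) x 202 (y) x 95 mm tall; black grip bar mid-top, 14 mm thick (x), 70 mm long (y), top 121 mm above the panel's underside. Two hinge sockets at its +y end (x 0, y +118 mm). Origin: centre of panel underside. Seated and closed: axes as the bay's, origin at bay (-92, 0, 10) mm. Starts upright in its stand, underside at 10 mm; lift straight up.
- socket_low (a point): Mouth (lower end) of the lower socket on its axis, 4 mm above the gate's underside. Socket: upright sleeve, 22 mm outside, bore 13 mm, 16 mm tall, open through. Seated, it coincides with pintle_low.
- socket_high (a point): Mouth of the upper socket, 62 mm above the gate's underside; same sleeve. Seated, it coincides with pintle_high.
- gate_tip (a point): Point at the gate's free end (gate y = -95 mm), 50 mm above its underside.
- gate_stand: White drying stand, fixed: base 70 x 140 x 10 mm with two pairs of upright cheeks, tops 44 mm above the desk; the gate stands loosely in their 15 mm slots, which run along its y. Origin: centre of the underside. Left or right of the robot's middle.
- transport_block: Yellow transport block, fixed: 60 (x) x 150 (y) x 55 mm with four square wells 22 x 22 mm, 48 mm deep, 36 mm apart along y. Origin: centre of the underside. The gate stand is on the other side.
- swab_1: Swab tube: white, 16 mm in diameter, with a paper label and a red cap 18 mm in diameter and 26 mm tall; 108 mm long in all, flat foot, 30 g. Origin: centre of its foot; z towards the cap. Stands upright in the transport block at the start; may be absent.
- swab_2: Swab tube: white, 16 mm in diameter, with a paper label and a blue cap 18 mm in diameter and 26 mm tall; 108 mm long in all, flat foot, 30 g. Origin: centre of its foot; z towards the cap. Stands upright in the transport block at the start; may be absent.
- swab_3: Swab tube: white, 16 mm in diameter, with a paper label and a red cap 18 mm in diameter and 26 mm tall; 108 mm long in all, flat foot, 30 g. Origin: centre of its foot; z towards the cap. Stands upright in the transport block at the start; may be absent.
- swab_4: Swab tube: white, 16 mm in diameter, with a paper label and a blue cap 18 mm in diameter and 26 mm tall; 108 mm long in all, flat foot, 30 g. Origin: centre of its foot; z towards the cap. Stands upright in the transport block at the start; may be absent.
- control_pot: Control pot: squat white specimen pot with a green lid, 50 mm in diameter over the lid, 72 mm tall, 0.12 kg. The lid is the top 16 mm; below it 46 to 48 mm. Origin: centre of its underside. Stands on the desk in front of the bay.
- reagent_1: Brown dropper bottle with a blue top, 25 x 80 mm. Bystander: leave alone.
- reagent_2: Brown dropper bottle with a yellow top, 25 x 80 mm. Bystander: leave alone.
- reagent_3: Brown dropper bottle with a grey top, 25 x 80 mm. Bystander: leave alone.
Mind the look-alikes: they are no part of the job. What is shaped like the control_pot but grey is not meant.

How it is judged:
On the way, in this order (a step that is already met when the one before it is completed fails the run):
1. all swab tubes stand in wells of the bay's rack and the control pot stands in the green seat ((distance between swab_1 and bay_well0 below 0.012 m or distance between swab_1 and bay_well1 below 0.012 m or distance between swab_1 and bay_well2 below 0.012 m or distance between swab_1 and bay_well3 below 0.012 m) and angle between each of swab_1, swab_2, swab_3, swab_4, control_pot's own z axis and vertical below 0.2 rad and (distance between swab_2 and bay_well0 below 0.012 m or distance between swab_2 and bay_well1 below 0.012 m or distance between swab_2 and bay_well2 below 0.012 m or distance between swab_2 and bay_well3 below 0.012 m) and (distance between swab_3 and bay_well0 below 0.012 m or distance between swab_3 and bay_well1 below 0.012 m or distance between swab_3 and bay_well2 below 0.012 m or distance between swab_3 and bay_well3 below 0.012 m) and (distance between swab_4 and bay_well0 below 0.012 m or distance between swab_4 and bay_well1 below 0.012 m or distance between swab_4 and bay_well2 below 0.012 m or distance between swab_4 and bay_well3 below 0.012 m) and distance between control_pot and pot_seat below 0.012 m), for 0.2 s.
2. the gate hangs on both pintles, closed across the front (distance between socket_low and pintle_low below 0.007 m and distance between socket_high and pintle_high below 0.007 m and distance between gate_tip and bay_stop below 0.03 m), for 0.2 s.
At the end, for the whole second after the job is handed in: Present swabs stand in rack wells (foot within 12 mm of the well floor centre, tilt < 0.2 rad); pot within 12 mm of the seat floor's centre, tilt < 0.2; both socket mouths within 7 mm of the pintles' feet; gate's free end within 30 mm of its closed place; all at rest (all of step 1 and all of step 2 and linear speed of each of swab_1, swab_2, swab_3, swab_4, control_pot, gate below 0.03 m/s); the robot touches nothing.
It fails at once if a dropper bottle is moved more than 30 mm (distance of any of reagent_1, reagent_2, reagent_3 from where it was at the start of the episode above 0.03 m).
Of swab_1, swab_2, swab_3, swab_4 only 3 to 4 are there at a start; the rules pass over those that are not, and their reading is None.
At some moment in a run one of control_pot may be knocked a few centimetres aside while the robot is not near it.
It also fails if it takes over 200 s, if anything falls off the work surface, if the arm or the gripper's body presses on something with over 40 N, if the wrist force passes 120 N, or if a joint passes its speed limit or range.

## Working session

There is one attempt and no reset: what is moved stays moved. The work goes in short steps, Python scripts to look and compute and a tool call to move; the robot and the scene stay as the last step left them, time stands still between calls to the robot, and variables do not carry over. Pictures are saved under pics/ and viewed, at most 14 in all, crops included, and the job is handed in when it is done.

Besides the shell and the picture viewer there is one more tool, called after "Emit:" in YAML: its name, and indented under it one key for each argument. servo_tool: Moves the arm, as the interface text tells. Its arguments: {"type":"object","properties":{"plan":{"type":"array","items":{"type":"array","items":{"type":"number"}}},"force":{"type":"number"}},"required":["plan"]}

```bash
mkdir -p pics; ls; cat > h.py <<'E'
import numpy as np, cv2
from station import ctrl
def grab(n):
    c=ctrl.camera(n); return c
def save(c,name): cv2.imwrite('pics/'+name+'.png',c['pixels'][:,:,::-1])
def ray(c,uv):
    uv=np.asarray(uv,float).reshape(-1,1,2)
    p=cv2.undistortPoints(uv,np.asarray(c['mtx']),np.asarray(c['dist'])).reshape(-1,2)
    d=np.c_[p[:,0],-p[:,1],-np.ones(len(p))]
    P=np.asarray(c['pose']); return P[:3,3],d@P[:3,:3].T
def onplane(c,uv,z):
    o,d=ray(c,uv); return o+d*((z-o[2])/d[:,2])[:,None]
def cloud(c):
    h,w=c['z_map'].shape
    u,v=np.meshgrid(np.arange(w),np.arange(h))
    o,d=ray(c,np.stack([u,v],-1).reshape(-1,2))
    return (o+d*c['z_map'].reshape(-1,1)).reshape(h,w,3)
def proj(c,pts):
    P=np.asarray(c['pose']); q=(np.asarray(pts,float).reshape(-1,3)-P[:3,3])@P[:3,:3]
    q=q*[1,-1,-1]
    return cv2.projectPoints(q,np.zeros(3),np.zeros(3),np.asarray(c['mtx']),np.asarray(c['dist']))[0].reshape(-1,2)
E
python3 - <<'E'
from h import *
import pickle
for n in('scene','top','wrist'):
    c=grab(n); save(c,n+'0'); pickle.dump(c,open(n+'0.pkl','wb'))
    print(n,np.round(c['pose'],3).tolist(),np.round(c['mtx'],1).tolist(),c['dist'],(c['z_map']>0).mean())
o=ctrl.get_obs();print(o)
E
```

```text
pics
scene [[0.878, 0.217, -0.427, 0.041], [-0.479, 0.419, -0.772, -0.833], [0.011, 0.882, 0.472, 0.59], [0.0, 0.0, 0.0, 1.0]] [[585.1, 0.0, 311.7], [0.0, 585.1, 235.4], [0.0, 0.0, 1.0]] [-0.06220897  0.          0.          0.          0.        ] 0.9783626302083334
top [[0.003, 0.996, -0.087, 0.431], [-1.0, 0.003, -0.008, -0.028], [-0.008, 0.087, 0.996, 1.098], [0.0, 0.0, 0.0, 1.0]] [[482.2, 0.0, 319.9], [0.0, 482.2, 242.7], [0.0, 0.0, 1.0]] [-0.0244724  0.         0.         0.         0.       ] 0.9958463541666667
wrist [[0.27, -0.936, -0.228, 0.082], [0.963, 0.262, 0.065, 0.549], [-0.002, -0.237, 0.972, 0.383], [0.0, 0.0, 0.0, 1.0]] [[401.2, 0.0, 318.6], [0.0, 401.2, 236.2], [0.0, 0.0, 1.0]] [0.01925416 0.         0.         0.         0.        ] 0.9959244791666667
{'time_s': 0.15, 'qpos': array([ 1.23037694e+00,  3.00311993e-01,  1.52140787e+00,  1.68548986e-05,
        1.32065798e+00, -6.66172747e-02]), 'joint_vel': array([-0.00052996, -0.0017689 , -0.00159838, -0.00130476, -0.00010593,
       -0.00026035]), 'tau': array([ 5.78211184e-04, -5.31970847e+01, -3.52807081e+01,  7.07693305e-02,
        2.36659998e-02, -6.35610400e-05]), 'ee_pos': array([0.1486654 , 0.52934384, 0.20504688]), 'eef_rot': array([-3.14081029e+00, -6.85596201e-05,  2.86778634e+00]), 'force': array([ 0.09408832, -0.7397227 ,  0.53773828]), 'moment': array([-0.05528954, -0.03917742, -0.00615197]), 'grip_force': 0.0, 'grip_width': 0.0937175720591877}
```

View pics/top0.png

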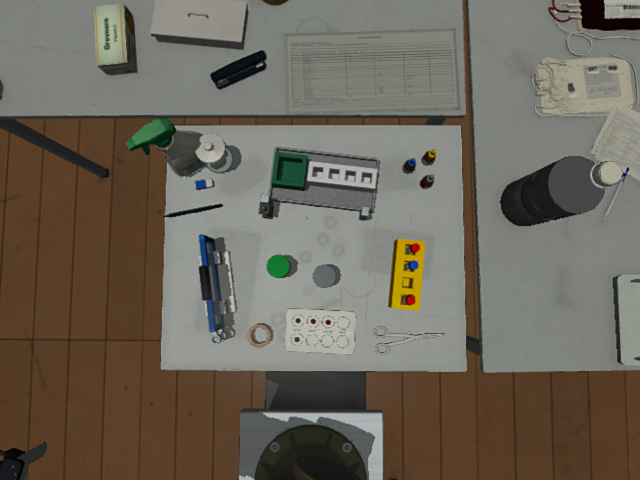

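View pics/scene0.png

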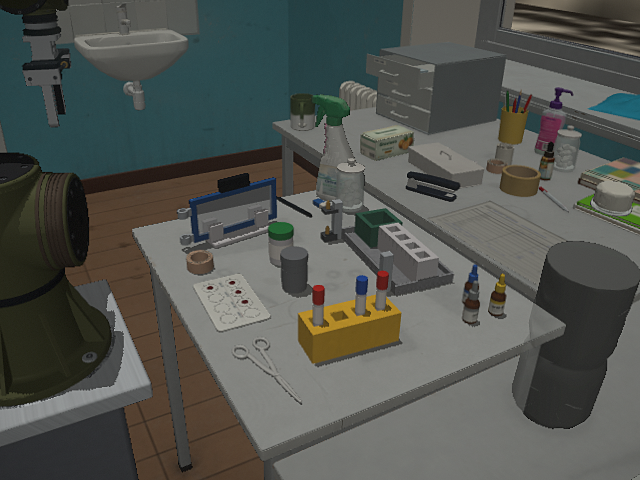

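The top view shows the tubes in the yellow block: red at (415,248), blue (413,266), an empty well at (407,283) and red (410,300), so 3 are present. The bay is at (325,180), with the seat at its left. The gate is at (208,285), its sockets towards the robot. The pot candidates are the green lid at (279,266) and the all-grey one at (326,275). The green-lidded one fits the description, and I'll confirm it in a crop.

```bash
python3 - <<'E'
from h import *
import pickle
t=pickle.load(open('top0.pkl','rb')); s=pickle.load(open('scene0.pkl','rb'))
C=cloud(t); S=cloud(s)
def hsv(c): return cv2.cvtColor(c['pixels'],cv2.COLOR_RGB2HSV).astype(int)
H=hsv(t);HS=hsv(s)
def rect(P,n):
    r=cv2.minAreaRect((P[:,:2]*1000).astype(np.float32)); print(n,len(P),np.round(r[0],1),np.round(r[1],1),round(r[2],1),'z med',round(np.median(P[:,2]),4))
def sel(H,C,h0,h1,smin,vmin,z0,z1,box):
    m=(H[...,0]>=h0)&(H[...,0]<=h1)&(H[...,1]>=smin)&(H[...,2]>=vmin)&(C[...,2]>z0)&(C[...,2]<z1)
    b=np.zeros_like(m);b[box[1]:box[3],box[0]:box[2]]=1; return m&b
tb=(150,125,470,370); sb=(130,170,570,440)
for n,HH,CC,b in(('top',H,C,tb),('scene',HS,S,sb)):
    print(n); 
    rect(CC[sel(HH,CC,20,32,150,80,.047,.065,b)],'block')
    for nm,a in(('red',(0,8,150,80,.07,.2)),('blue',(105,125,120,60,.07,.2)),('greenlid',(50,75,120,60,.06,.09)),('seat',(65,90,60,20,.045,.06))):
        m=sel(HH,CC,*a,b).astype(np.uint8)
        k,l,st,ce=cv2.connectedComponentsWithStats(m)
        for i in range(1,k):
            if st[i,4]>15: print('  ',np.round(ce[i],1),end=' ');rect(CC[l==i],nm)
    m=sel(HH,CC,0,180,0,150,.05,.066,b)&(HH[...,1]<40); m=m.astype(np.uint8)
    k,l,st,ce=cv2.connectedComponentsWithStats(m)
    for i in range(1,k):
        if st[i,4]>150: print('  ',np.round(ce[i],1),end=' ');rect(CC[l==i],'white')
a=cv2.resize(t['pixels'][120:350,165:345],(720,920))[:,:,::-1]
a=cv2.resize(t['pixels'][240:300,240:360],None,fx=4,fy=4)
b=cv2.resize(s['pixels'][170:300,175:355],None,fx=3,fy=3)
im=np.zeros((640,560,3),np.uint8);im[:240,:480]=a;im[245:635,:540]=b;cv2.imwrite('pics/crop1.png',cv2.resize(im[:,:,::-1],None,fx=.93,fy=.93))
E
```

```text
top
block 1466 [ 553.2 -221. ] [ 62.5 349.2] 83.2 z med 0.056
   [414.9 247.3] red 53 [ 507.8 -214.1] [14.4 15.6] 44.8 z med 0.1162
   [410.5 299.9] red 59 [ 400.4 -203.7] [14.8 16.3] 89.7 z med 0.1159
   [202.9 249.9] blue 167 [500.7 222.4] [64.8 12.3] 7.0 z med 0.1065
   [413.4 264.7] blue 57 [ 472.3 -210.9] [14.3 15.1] 0.2 z med 0.1159
   [210.4 315.3] blue 163 [367.3 203.4] [63.9 10.8] 7.0 z med 0.1063
   [278.1 265.9] greenlid 407 [471.   68.8] [46.5 47.4] 62.9 z med 0.0732
   [289.1 169.2] seat 539 [685.2  49.3] [71.2 72.7] 83.2 z med 0.0538
   [341.5 174.3] white 856 [671.6 -66.8] [148.4  44.1] 83.2 z med 0.0592
scene
block 2065 [ 553.  -222.3] [ 65.6 352. ] 83.2 z med 0.0554
   [382.3 279.7] red 166 [ 506.8 -215.9] [18.2 15.1] 68.1 z med 0.1082
   [318.  294.3] red 179 [ 399.6 -205. ] [20.7 14.8] 61.1 z med 0.1085
   [256.5 186.2] blue 232 [469.4 216.9] [129.1  16.8] 6.8 z med 0.1024
   [204.3 196.5] blue 90 [366.9 203.1] [66.4 13.9] 10.0 z med 0.1064
   [193.3 209.1] blue 64 [341.9 194.4] [14.6  8.7] 0.7 z med 0.0882
   [474.3 268. ] blue 24 [ 696.3 -221.8] [8.1 5. ] 12.8 z med 0.0755
   [361.4 284.7] blue 187 [ 470.6 -213.8] [18.3 15.8] 46.7 z med 0.1077
   [280.2 229.7] greenlid 303 [470.2  69. ] [54.2 45.4] 59.5 z med 0.0728
   [375.4 218.2] seat 454 [684.9  49.4] [79.5 75.7] 83.6 z med 0.0532
   [408.5 241.8] white 515 [671.7 -66.6] [151.4  45.6] 82.9 z med 0.0593
```

View pics/crop1.png

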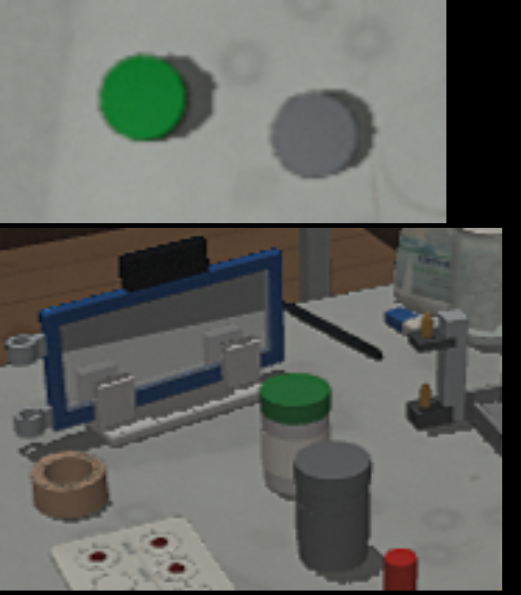

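The crop confirms it: the white-bodied pot with the green lid (top 278,266) is the control pot, and the all-grey one is the look-alike. The two views agree within 2 mm, and the heights match the text (0.116, 0.073, 0.054, 0.059). I'll write a move calculator and start.

```bash
cat > mv.py <<'E'
import sys,json,numpy as np
from station import ctrl
# usage: mv.py x y z yaw_deg n  -> tool rows (shift, turn) for n equal rows from the present pose
def rows(x,y,z,yaw,n,start=None):
    o=ctrl.get_obs(); p=np.array(o['ee_pos']); r=o['eef_rot']; ps=np.degrees(r[2])
    if start: p=np.array(start[:3]); ps=start[3]
    d=np.array([x,y,z])-p; dy=(yaw-ps+180)%360-180
    for i in range(n):
        a=np.radians(ps+dy*i/n); w=d/n
        print(np.round([w[0]*np.cos(a)+w[1]*np.sin(a), w[0]*np.sin(a)-w[1]*np.cos(a), -w[2],0,0,-np.radians(dy/n)],4).tolist())
    return [x,y,z,yaw]
if __name__=='__main__':
    o=ctrl.get_obs(); print('at',o['time_s'],np.round(o['ee_pos'],4),np.round(np.degrees(o['eef_rot']),2),'F',np.round(o['force'],1),'w',round(o['grip_width'],4))
    s=None; a=[float(v) for v in sys.argv[1:]]
    for i in range(0,len(a),5):
        print('--'); s=rows(*a[i:i+4],int(a[i+4]),s)
E
python3 mv.py .508 -.215 .205 173.2 16
```

```text
at 0.15 [0.1487 0.5293 0.205 ] [-179.96   -0.    164.31] F [ 0.1 -0.7  0.5] w 0.0937
--
[-0.0342, -0.0387, 0.0, 0.0, 0.0, -0.0097]
[-0.0338, -0.039, 0.0, 0.0, 0.0, -0.0097]
[-0.0334, -0.0394, 0.0, 0.0, 0.0, -0.0097]
[-0.0331, -0.0397, 0.0, 0.0, 0.0, -0.0097]
[-0.0327, -0.04, 0.0, 0.0, 0.0, -0.0097]
[-0.0323, -0.0403, 0.0, 0.0, 0.0, -0.0097]
[-0.0319, -0.0406, 0.0, 0.0, 0.0, -0.0097]
[-0.0315, -0.0409, 0.0, 0.0, 0.0, -0.0097]
[-0.0311, -0.0412, 0.0, 0.0, 0.0, -0.0097]
[-0.0307, -0.0415, 0.0, 0.0, 0.0, -0.0097]
[-0.0303, -0.0418, 0.0, 0.0, 0.0, -0.0097]
[-0.0299, -0.0421, 0.0, 0.0, 0.0, -0.0097]
[-0.0295, -0.0424, 0.0, 0.0, 0.0, -0.0097]
[-0.0291, -0.0427, 0.0, 0.0, 0.0, -0.0097]
[-0.0286, -0.043, 0.0, 0.0, 0.0, -0.0097]
[-0.0282, -0.0433, 0.0, 0.0, 0.0, -0.0097]
```

Emit:
servo_tool:
  plan:
    - [50,-0.034,-0.039,0,0,0,-0.0097]
    - [50,-0.034,-0.039,0,0,0,-0.0097]
    - [50,-0.033,-0.039,0,0,0,-0.0097]
    - [50,-0.033,-0.04,0,0,0,-0.0097]
    - [50,-0.033,-0.04,0,0,0,-0.0097]
    - [50,-0.032,-0.04,0,0,0,-0.0097]
    - [50,-0.032,-0.041,0,0,0,-0.0097]
    - [50,-0.031,-0.041,0,0,0,-0.0097]
  force: 20

```text
time_s: 1.15
ee_pos: [0.3278, 0.1557, 0.2055]
eef_rot: [3.141, 0.0, 2.946]
force: [0.8, 0.4, -0.5]
grip_width: 0.0472
grip_force: 0.0
```

Emit:
servo_tool:
  plan:
    - [50,-0.031,-0.041,0,0,0,-0.0097]
    - [50,-0.031,-0.041,0,0,0,-0.0097]
    - [50,-0.03,-0.042,0,0,0,-0.0097]
    - [50,-0.03,-0.042,0,0,0,-0.0097]
    - [50,-0.029,-0.042,0,0,0,-0.0097]
    - [50,-0.029,-0.043,0,0,0,-0.0097]
    - [50,-0.029,-0.043,0,0,0,-0.0097]
    - [50,-0.028,-0.043,0,0,0,-0.0097]

```text
time_s: 2.15
ee_pos: [0.5075, -0.2153, 0.2052]
eef_rot: [3.141, -0.0, 3.023]
force: [1.3, -1.0, 0.4]
grip_width: 0.0469
grip_force: 0.0
```

```bash
python3 - <<'E'
from h import *
c=grab('wrist');save(c,'w1')
H=cv2.cvtColor(c['pixels'],cv2.COLOR_RGB2HSV).astype(int);C=cloud(c)
for n,m in(('red',((H[...,0]<8)|(H[...,0]>173))&(H[...,1]>150)),('blue',(H[...,0]>105)&(H[...,0]<125)&(H[...,1]>130))):
    m=m&(H[...,2]>70)&(C[...,2]>.108)&(C[...,2]<.122)
    k,l,st,ce=cv2.connectedComponentsWithStats(m.astype(np.uint8))
    for i in range(1,k):
        if st[i,4]>80:
            (x,y),r=cv2.minEnclosingCircle((C[l==i][:,:2]*1000).astype(np.float32)); (u,v),_=cv2.minEnclosingCircle(np.argwhere(l==i)[:,::-1].astype(np.float32)); print(n,round(u),round(v),'xy',x,y,'r',r,'z',np.median(C[l==i][:,2]),'plane',onplane(c,[(u,v)],.115)[0])
E
python3 mv.py
```

```text
red 316 76 xy 401.11260986328125 -203.8579559326172 r 8.405817985534668 z 0.11406446300711098 plane [ 0.40118995 -0.20381719  0.115     ]
red 319 241 xy 507.9156188964844 -214.6304168701172 r 8.611051559448242 z 0.11411751835854311 plane [ 0.50739261 -0.21456213  0.115     ]
blue 318 189 xy 471.9201354980469 -211.06710815429688 r 8.408846855163574 z 0.11417288605568482 plane [ 0.47170039 -0.21093513  0.115     ]
at 2.2 [ 0.5086 -0.2196  0.2045] [-1.7995e+02 -2.0000e-02  1.7312e+02] F [ 0.4 -3.1 -0.9] w 0.0467
```

Emit:
servo_tool:
  plan:
    - [50,0.001,0.005,0.03,0,0,0]
    - [50,0,0,0.04,0,0,0]
    - [50,0,0,0.04,0,0,0]
    - [50,0,0,0.012,0,0,0]
    - [50,0,0,0,0,0,0]
    - [5,0,0,0,0,0,0]
    - [5,0,0,0,0,0,0]
    - [5,0,0,0,0,0,0]
  force: 20

```text
time_s: 3.2
ee_pos: [0.5068, -0.2087, 0.0841]
eef_rot: [-3.141, 0.001, 3.023]
force: [0.7, -0.1, 0.5]
grip_width: 0.0206
grip_force: 0.0
```

```bash
python3 mv.py .508 -.2145 .213 173.2 3 .62 -.12 .213 83.2 9 .6735 -.049 .213 83.2 3
```

```text
at 3.2 [ 0.5068 -0.2087  0.0841] [-1.7998e+02  6.0000e-02  1.7320e+02] F [ 0.7 -0.1  0.5] w 0.0206
--
[-0.0006, -0.0019, -0.043, 0.0, 0.0, 0.0]
[-0.0006, -0.0019, -0.043, 0.0, 0.0, 0.0]
[-0.0006, -0.0019, -0.043, 0.0, 0.0, 0.0]
--
[-0.0111, 0.0119, -0.0, 0.0, 0.0, 0.1745]
[-0.0089, 0.0136, -0.0, 0.0, 0.0, 0.1745]
[-0.0064, 0.015, -0.0, 0.0, 0.0, 0.1745]
[-0.0037, 0.0159, -0.0, 0.0, 0.0, 0.1745]
[-0.0009, 0.0163, -0.0, 0.0, 0.0, 0.1745]
[0.002, 0.0162, -0.0, 0.0, 0.0, 0.1745]
[0.0047, 0.0156, -0.0, 0.0, 0.0, 0.1745]
[0.0074, 0.0145, -0.0, 0.0, 0.0, 0.1745]
[0.0098, 0.013, -0.0, 0.0, 0.0, 0.1745]
--
[0.0256, 0.0149, -0.0, 0.0, 0.0, -0.0]
[0.0256, 0.0149, -0.0, 0.0, 0.0, -0.0]
[0.0256, 0.0149, -0.0, 0.0, 0.0, -0.0]
```

Emit:
servo_tool:
  plan:
    - [50,0,0,0,0,0,0]
    - [50,-0.001,-0.006,0.001,0,0,0]
    - [50,0,0,0,0,0,0]
    - [5,0,0,0,0,0,0]
    - [5,0,0,0,0,0,0]
    - [5,0,0,0,0,0,0]
    - [5,0,0,0,0,0,0]
    - [5,0,0,0,0,0,0]

```text
time_s: 4.2
ee_pos: [0.5069, -0.2146, 0.0824]
eef_rot: [3.142, 0.0, 3.023]
force: [-0.2, 0.9, -0.3]
grip_width: 0.0174
grip_force: 20.0
```

```bash
python3 mv.py .508 -.2145 .213 173.2 3 .62 -.12 .213 83.2 10 .6735 -.049 .213 83.2 3
```

```text
at 4.2 [ 0.5069 -0.2146  0.0824] [180.     0.   173.21] F [-0.2  0.9 -0.3] w 0.0174
--
[-0.0004, 0.0001, -0.0435, 0.0, 0.0, 0.0]
[-0.0004, 0.0001, -0.0435, 0.0, 0.0, 0.0]
[-0.0004, 0.0001, -0.0435, 0.0, 0.0, 0.0]
--
[-0.01, 0.0107, -0.0, 0.0, 0.0, 0.1571]
[-0.0082, 0.0121, -0.0, 0.0, 0.0, 0.1571]
[-0.0062, 0.0133, -0.0, 0.0, 0.0, 0.1571]
[-0.0041, 0.0141, -0.0, 0.0, 0.0, 0.1571]
[-0.0018, 0.0145, -0.0, 0.0, 0.0, 0.1571]
[0.0005, 0.0146, -0.0, 0.0, 0.0, 0.1571]
[0.0028, 0.0144, -0.0, 0.0, 0.0, 0.1571]
[0.005, 0.0138, -0.0, 0.0, 0.0, 0.1571]
[0.0071, 0.0128, -0.0, 0.0, 0.0, 0.1571]
[0.009, 0.0116, -0.0, 0.0, 0.0, 0.1571]
--
[0.0256, 0.0149, -0.0, 0.0, 0.0, -0.0]
[0.0256, 0.0149, -0.0, 0.0, 0.0, -0.0]
[0.0256, 0.0149, -0.0, 0.0, 0.0, -0.0]
```

Emit:
servo_tool:
  plan:
    - [5,0,0,-0.043,0,0,0]
    - [5,0,0,-0.044,0,0,0]
    - [5,-0.001,0,-0.044,0,0,0]
    - [5,-0.01,0.0107,0,0,0,0.1571]
    - [5,-0.0082,0.0121,0,0,0,0.1571]
    - [5,-0.0062,0.0133,0,0,0,0.1571]
    - [5,-0.0041,0.0141,0,0,0,0.1571]
    - [5,-0.0018,0.0145,0,0,0,0.1571]

```text
time_s: 5.2
ee_pos: [0.5642, -0.1672, 0.2134]
eef_rot: [-3.141, -0.0, 2.232]
force: [-0.5, 0.2, -0.3]
grip_width: 0.0179
grip_force: 20.0
```

Emit:
servo_tool:
  plan:
    - [5,0.0005,0.0146,0,0,0,0.1571]
    - [5,0.0028,0.0144,0,0,0,0.1571]
    - [5,0.005,0.0138,0,0,0,0.1571]
    - [5,0.0071,0.0128,0,0,0,0.1571]
    - [5,0.009,0.0116,0,0,0,0.1571]
    - [5,0.025,0.015,0,0,0,0]
    - [5,0.0256,0.015,0,0,0,0]
    - [5,0,0,0,0,0,0]

```text
time_s: 6.2
ee_pos: [0.6561, -0.0723, 0.2128]
eef_rot: [-3.141, -0.0, 1.454]
force: [0.4, -0.2, 0.0]
grip_width: 0.0172
grip_force: 20.0
```

```bash
python3 - <<'E'
from h import *
import pickle
c=grab('wrist');save(c,'w2');pickle.dump(c,open('w2.pkl','wb'))
C=cloud(c);H=cv2.cvtColor(c['pixels'],cv2.COLOR_RGB2HSV).astype(int)
m=(H[...,1]<40)&(H[...,2]>130)&(C[...,2]>.052)&(C[...,2]<.064)
P=C[m];r=cv2.minAreaRect((P[:,:2]*1000).astype(np.float32));print('rack',r,np.median(P[:,2]))
m=(H[...,0]>65)&(H[...,0]<90)&(H[...,1]>60)&(C[...,2]>.047)&(C[...,2]<.058)
P=C[m];r=cv2.minAreaRect((P[:,:2]*1000).astype(np.float32));print('seat',r,np.median(P[:,2]))
E
python3 mv.py .6735 -.049 .213 83.2 1
```

```text
rack ((668.2197875976562, -87.86119079589844), (349.34112548828125, 70.10734558105469), 83.24175262451172) 0.057165388374396525
seat ((601.18701171875, 59.65663146972656), (71.5133056640625, 242.0974578857422), 83.2352294921875) 0.05198762025423784
at 6.25 [ 0.6556 -0.0733  0.213 ] [-1.7996e+02  1.0000e-02  8.3260e+01] F [-0.7 -0.8 -0. ] w 0.0179
--
[0.0262, 0.0149, -0.0, 0.0, 0.0, 0.0011]
```

View pics/w2.png

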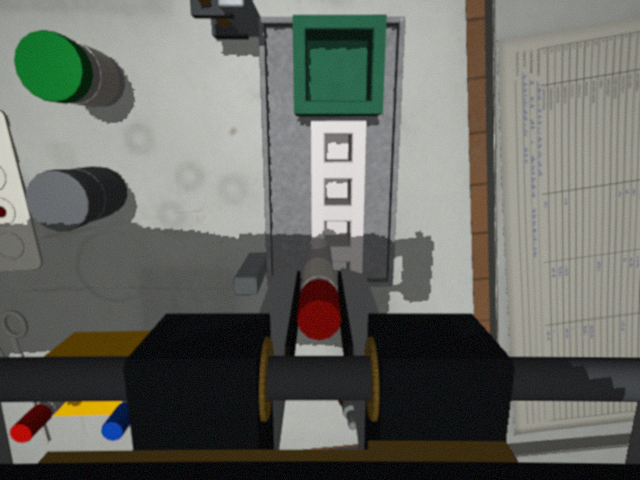

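Wrist view: the red cap is held at (319,308). Free well mouths are at (338,147), (338,190) and (338,~230), with the seat at (338,63). Next I measure the well mouths and the held tube.

```bash
python3 - <<'E'
from h import *
import pickle
c=pickle.load(open('w2.pkl','rb'));H=cv2.cvtColor(c['pixels'],cv2.COLOR_RGB2HSV).astype(int)
C=cloud(c)
# white rack top via pixel box; holes = off-top pixels inside
for n,(u0,v0,u1,v1),z in(('w3',(316,128,361,168),.058),('w2',(316,170,361,209),.058)):
    w=np.abs(C[v0:v1,u0:u1,2]-.058)>.004
    k,l,st,ce=cv2.connectedComponentsWithStats(w.astype(np.uint8));i=1+np.argmax(st[1:,4])
    x,y,ww,hh=st[i,:4]; print(n,st[i],onplane(c,[(u0+x+ww/2-.5,v0+y+hh/2-.5)],z)[0])
m=(H[...,0]>65)&(H[...,0]<90)&(H[...,1]>60)&(C[...,2]>.047)&(C[...,2]<.058); m[130:]=0;m[:,:285]=0
r=cv2.minAreaRect((C[m][:,:2]*1000).astype(np.float32));print('seat',r,np.median(C[m][:,2]))
m=((H[...,0]<8)|(H[...,0]>173))&(H[...,1]>150)&(C[...,2]>.18); m[:,:250]=0
P=C[m];t=P[P[:,2]>P[:,2].max()-.006];print('cap',cv2.minEnclosingCircle((t[:,:2]*1000).astype(np.float32)),P[:,2].max(),len(t))
E
```

```text
w3 [  9   7  27  27 713] [ 0.67822369 -0.01321293  0.058     ]
w2 [  9   8  26  27 675] [ 0.67417338 -0.04788021  0.058     ]
seat ((685.5465087890625, 49.688838958740234), (71.49561309814453, 72.29574584960938), 83.32361602783203) 0.051984343204721395
cap ((663.8035888671875, -3.6119773387908936), 9.999999747378752e-05) 0.391239926310765 11
```

Emit:
servo_tool:
  plan:
    - [5,0.0275,0.0153,0,0,0,0]
    - [5,0,0,0,0,0,0]
    - [5,0,0,0.03,0,0,0]
    - [5,0,0,0.03,0,0,0]
    - [5,0,0,0.025,0,0,0]
    - [5,0,0,0.02,0,0,0]
    - [5,0,0,0.018,0,0,0]
    - [5,0,0,0,0,0,0]

```text
time_s: 7.25
ee_pos: [0.6736, -0.0484, 0.0894]
eef_rot: [-3.14, 0.0, 1.452]
force: [-0.5, -0.9, 0.3]
grip_width: 0.0175
grip_force: 20.0
```

```bash
python3 - <<'E'
from h import *
o=ctrl.get_obs();print(o['ee_pos'],o['force'],o['grip_width'])
c=grab('wrist');save(c,'w3')
E
python3 mv.py
```

```text
[ 0.67364717 -0.04842407  0.08944095] [-0.53817608 -0.86830711  0.29377844] 0.017508828360691155
at 7.3 [ 0.6741 -0.0484  0.0905] [-179.99    0.     83.18] F [ 0.5 -0.6  0.5] w 0.0172
```

View pics/w3.png

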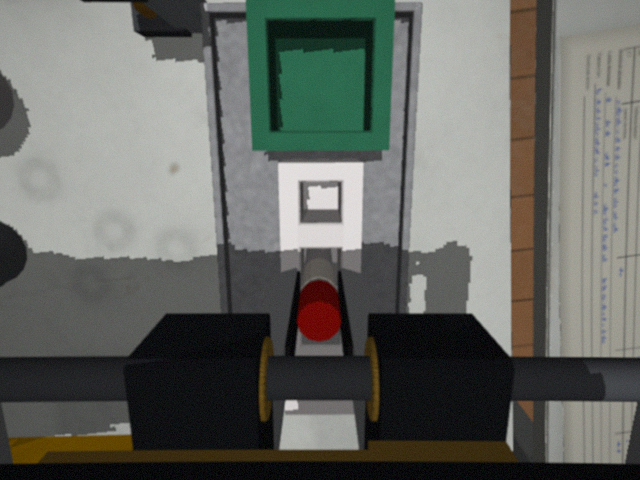

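The tube foot is in the well: no contact force and the depth reached. Release and go for the blue tube.

```bash
python3 mv.py .6738 -.0484 .213 83.2 3 .472 -.211 .213 173.2 10 
```

```text
at 7.3 [ 0.6741 -0.0484  0.0905] [-179.99    0.     83.18] F [ 0.5 -0.6  0.5] w 0.0172
--
[-0.0, -0.0001, -0.0408, 0.0, 0.0, -0.0001]
[-0.0, -0.0001, -0.0408, 0.0, 0.0, -0.0001]
[-0.0, -0.0001, -0.0408, 0.0, 0.0, -0.0001]
--
[-0.0185, -0.0181, -0.0, 0.0, 0.0, -0.1571]
[-0.0155, -0.0208, -0.0, 0.0, 0.0, -0.1571]
[-0.012, -0.023, -0.0, 0.0, 0.0, -0.1571]
[-0.0083, -0.0246, -0.0, 0.0, 0.0, -0.1571]
[-0.0043, -0.0255, -0.0, 0.0, 0.0, -0.1571]
[-0.0003, -0.0259, -0.0, 0.0, 0.0, -0.1571]
[0.0038, -0.0256, -0.0, 0.0, 0.0, -0.1571]
[0.0077, -0.0247, -0.0, 0.0, 0.0, -0.1571]
[0.0115, -0.0232, -0.0, 0.0, 0.0, -0.1571]
[0.015, -0.0211, -0.0, 0.0, 0.0, -0.1571]
```

Emit:
servo_tool:
  plan:
    - [50,0,0,0.001,0,0,0]
    - [50,0,0,0,0,0,0]
    - [50,0,0,-0.035,0,0,0]
    - [50,0,0,-0.045,0,0,0]
    - [50,0,0,-0.044,0,0,0]
    - [50,-0.0185,-0.0181,0,0,0,-0.1571]
    - [50,-0.0155,-0.0208,0,0,0,-0.1571]
    - [50,-0.012,-0.023,0,0,0,-0.1571]

```text
time_s: 8.3
ee_pos: [0.6129, -0.0973, 0.2139]
eef_rot: [3.141, 0.0, 1.929]
force: [-0.3, -0.2, 0.9]
grip_width: 0.047
grip_force: 0.0
```

Emit:
servo_tool:
  plan:
    - [50,-0.0083,-0.0246,0,0,0,-0.1571]
    - [50,-0.0043,-0.0255,0,0,0,-0.1571]
    - [50,-0.0003,-0.0259,0,0,0,-0.1571]
    - [50,0.0038,-0.0256,0,0,0,-0.1571]
    - [50,0.0077,-0.0247,0,0,0,-0.1571]
    - [50,0.0115,-0.0232,0,0,0,-0.1571]
    - [50,0.015,-0.0211,0,0,0,-0.1571]
    - [50,0,0,0,0,0,0]

```text
time_s: 9.3
ee_pos: [0.4718, -0.2113, 0.2141]
eef_rot: [-3.141, 0.001, 3.021]
force: [0.1, 0.5, -0.6]
grip_width: 0.047
grip_force: 0.0
```

```bash
python3 - <<'E'
from h import *
c=grab('top')
H=cv2.cvtColor(c['pixels'],cv2.COLOR_RGB2HSV).astype(int);C=cloud(c)
m=((H[...,0]<8)|(H[...,0]>173))&(H[...,1]>150)&(C[...,2]>.06)&(C[...,2]<.14)
k,l,st,ce=cv2.connectedComponentsWithStats(m.astype(np.uint8))
for i in range(1,k):
  if st[i,4]>10: print(ce[i],C[l==i].mean(0),C[l==i][:,2].max())
E
python3 mv.py .472 -.211 .083 173.2 4 .472 -.211 .213 173.2 3 .6692 -.0845 .213 83.2 10
```

```text
[334.62857143 168.04285714] [ 0.67111108 -0.05010899  0.11828885] 0.12520808769849046
at 9.35 [ 0.4724 -0.2107  0.214 ] [-1.7998e+02  6.0000e-02  1.7298e+02] F [ 0.2 -0.3  0.8] w 0.0472
--
[0.0001, -0.0001, 0.0328, 0.0, 0.0, -0.0009]
[0.0001, -0.0001, 0.0328, 0.0, 0.0, -0.0009]
[0.0001, -0.0001, 0.0328, 0.0, 0.0, -0.0009]
[0.0001, -0.0001, 0.0328, 0.0, 0.0, -0.0009]
--
[0.0, 0.0, -0.0433, 0.0, 0.0, -0.0]
[0.0, 0.0, -0.0433, 0.0, 0.0, -0.0]
[0.0, 0.0, -0.0433, 0.0, 0.0, -0.0]
--
[-0.0181, 0.0149, -0.0, 0.0, 0.0, 0.1571]
[-0.0155, 0.0175, -0.0, 0.0, 0.0, 0.1571]
[-0.0126, 0.0198, -0.0, 0.0, 0.0, 0.1571]
[-0.0093, 0.0215, -0.0, 0.0, 0.0, 0.1571]
[-0.0059, 0.0227, -0.0, 0.0, 0.0, 0.1571]
[-0.0023, 0.0233, -0.0, 0.0, 0.0, 0.1571]
[0.0014, 0.0234, -0.0, 0.0, 0.0, 0.1571]
[0.0051, 0.0229, -0.0, 0.0, 0.0, 0.1571]
[0.0086, 0.0218, -0.0, 0.0, 0.0, 0.1571]
[0.0119, 0.0202, -0.0, 0.0, 0.0, 0.1571]
```

Emit:
servo_tool:
  plan:
    - [50,0,0,0.03,0,0,0]
    - [50,0,0,0.045,0,0,0]
    - [50,0,0,0.04,0,0,0]
    - [50,0,0,0.016,0,0,0]
    - [5,0,0,0,0,0,0]
    - [5,0,0,0,0,0,0]
    - [5,0,0,0,0,0,0]
    - [5,0,0,0,0,0,0]

```text
time_s: 10.35
ee_pos: [0.4729, -0.2108, 0.0835]
eef_rot: [-3.141, 0.002, 3.023]
force: [-0.7, 0.2, 6.2]
grip_width: 0.0178
grip_force: 20.0
```

Emit:
servo_tool:
  plan:
    - [5,0,0,0,0,0,0]
    - [5,0,0,-0.043,0,0,0]
    - [5,0,0,-0.044,0,0,0]
    - [5,0,0,-0.044,0,0,0]
    - [5,-0.0181,0.0149,0,0,0,0.1571]
    - [5,-0.0155,0.0175,0,0,0,0.1571]
    - [5,-0.0126,0.0198,0,0,0,0.1571]
    - [5,-0.0093,0.0215,0,0,0,0.1571]

```text
time_s: 11.35
ee_pos: [0.5517, -0.1595, 0.2136]
eef_rot: [3.142, 0.0, 2.389]
force: [0.4, 0.4, -1.0]
grip_width: 0.0181
grip_force: 20.0
```

Emit:
servo_tool:
  plan:
    - [5,-0.0059,0.0227,0,0,0,0.1571]
    - [5,-0.0023,0.0233,0,0,0,0.1571]
    - [5,0.0014,0.0234,0,0,0,0.1571]
    - [5,0.0051,0.0229,0,0,0,0.1571]
    - [5,0.0086,0.0218,0,0,0,0.1571]
    - [5,0.0119,0.0202,0,0,0,0.1571]
    - [5,0,0,0,0,0,0]
    - [5,0,0,0,0,0,0]

```text
time_s: 12.35
ee_pos: [0.6691, -0.0844, 0.2134]
eef_rot: [-3.141, 0.0, 1.455]
force: [0.8, -0.3, 0.3]
grip_width: 0.0174
grip_force: 20.0
```

```bash
python3 mv.py .6698 -.084 .213 83.2 1
```

```text
at 12.35 [ 0.6691 -0.0844  0.2134] [-1.7998e+02  1.0000e-02  8.3350e+01] F [ 0.8 -0.3  0.3] w 0.0174
--
[0.0005, 0.0007, 0.0004, 0.0, 0.0, 0.0026]
```

Emit:
servo_tool:
  plan:
    - [5,-0.0005,0.0007,0.03,0,0,0]
    - [5,0,0,0.03,0,0,0]
    - [5,0,0,0.025,0,0,0]
    - [5,0,0,0.02,0,0,0]
    - [5,0,0,0.018,0,0,0]
    - [5,0,0,0,0,0,0]
    - [5,0,0,0,0,0,0]
    - [5,0,0,0,0,0,0]

```text
time_s: 13.35
ee_pos: [0.6704, -0.0846, 0.0911]
eef_rot: [3.141, 0.0, 1.452]
force: [-1.0, 0.2, -0.0]
grip_width: 0.0174
grip_force: 20.0
```

```bash
python3 mv.py .6698 -.084 .213 83.2 3 .4008 -.2038 .213 173.2 10
```

```text
at 13.35 [ 0.6704 -0.0846  0.0911] [179.95   0.    83.21] F [-1.   0.2 -0. ] w 0.0174
--
[0.0002, -0.0002, -0.0406, 0.0, 0.0, 0.0]
[0.0002, -0.0002, -0.0406, 0.0, 0.0, 0.0]
[0.0002, -0.0002, -0.0406, 0.0, 0.0, 0.0]
--
[-0.0151, -0.0253, -0.0, 0.0, 0.0, -0.1571]
[-0.0109, -0.0273, -0.0, 0.0, 0.0, -0.1571]
[-0.0065, -0.0287, -0.0, 0.0, 0.0, -0.1571]
[-0.002, -0.0294, -0.0, 0.0, 0.0, -0.1571]
[0.0027, -0.0293, -0.0, 0.0, 0.0, -0.1571]
[0.0072, -0.0285, -0.0, 0.0, 0.0, -0.1571]
[0.0116, -0.0271, -0.0, 0.0, 0.0, -0.1571]
[0.0157, -0.0249, -0.0, 0.0, 0.0, -0.1571]
[0.0194, -0.0222, -0.0, 0.0, 0.0, -0.1571]
[0.0226, -0.0189, -0.0, 0.0, 0.0, -0.1571]
```

Emit:
servo_tool:
  plan:
    - [50,0,0,0.001,0,0,0]
    - [50,0,0,0,0,0,0]
    - [50,0,0,-0.035,0,0,0]
    - [50,0,0,-0.045,0,0,0]
    - [50,0,0,-0.043,0,0,0]
    - [50,-0.0151,-0.0253,0,0,0,-0.1571]
    - [50,-0.0109,-0.0273,0,0,0,-0.1571]
    - [50,-0.0065,-0.0287,0,0,0,-0.1571]

```text
time_s: 14.35
ee_pos: [0.5886, -0.1207, 0.2126]
eef_rot: [3.141, 0.0, 1.929]
force: [-0.3, 0.1, 0.6]
grip_width: 0.047
grip_force: 0.0
```

Emit:
servo_tool:
  plan:
    - [50,-0.002,-0.0294,0,0,0,-0.1571]
    - [50,0.0027,-0.0293,0,0,0,-0.1571]
    - [50,0.0072,-0.0285,0,0,0,-0.1571]
    - [50,0.0116,-0.0271,0,0,0,-0.1571]
    - [50,0.0157,-0.0249,0,0,0,-0.1571]
    - [50,0.0194,-0.0222,0,0,0,-0.1571]
    - [50,0.0226,-0.0189,0,0,0,-0.1571]
    - [50,0,0,0,0,0,0]

```text
time_s: 15.35
ee_pos: [0.4004, -0.2049, 0.2129]
eef_rot: [-3.141, 0.001, 3.022]
force: [0.3, 0.4, -1.1]
grip_width: 0.047
grip_force: 0.0
```

```bash
python3 mv.py .4008 -.2038 .083 173.2 4 .4008 -.2038 .213 173.2 3 .6655 -.1205 .213 83.2 10
```

```text
at 15.35 [ 0.4004 -0.2049  0.2129] [-1.7997e+02  4.0000e-02  1.7316e+02] F [ 0.3  0.4 -1.1] w 0.047
--
[-0.0001, 0.0003, 0.0325, 0.0, 0.0, -0.0002]
[-0.0001, 0.0003, 0.0325, 0.0, 0.0, -0.0002]
[-0.0001, 0.0003, 0.0325, 0.0, 0.0, -0.0002]
[-0.0001, 0.0003, 0.0325, 0.0, 0.0, -0.0002]
--
[0.0, 0.0, -0.0433, 0.0, 0.0, -0.0]
[0.0, 0.0, -0.0433, 0.0, 0.0, -0.0]
[0.0, 0.0, -0.0433, 0.0, 0.0, -0.0]
--
[-0.0253, 0.0114, -0.0, 0.0, 0.0, 0.1571]
[-0.0232, 0.0152, -0.0, 0.0, 0.0, 0.1571]
[-0.0205, 0.0187, -0.0, 0.0, 0.0, 0.1571]
[-0.0174, 0.0216, -0.0, 0.0, 0.0, 0.1571]
[-0.0138, 0.0241, -0.0, 0.0, 0.0, 0.1571]
[-0.0098, 0.026, -0.0, 0.0, 0.0, 0.1571]
[-0.0056, 0.0272, -0.0, 0.0, 0.0, 0.1571]
[-0.0013, 0.0277, -0.0, 0.0, 0.0, 0.1571]
[0.003, 0.0276, -0.0, 0.0, 0.0, 0.1571]
[0.0073, 0.0268, -0.0, 0.0, 0.0, 0.1571]
```

Emit:
servo_tool:
  plan:
    - [50,0,0.001,0.03,0,0,0]
    - [50,0,0,0.045,0,0,0]
    - [50,0,0,0.04,0,0,0]
    - [50,0,0,0.015,0,0,0]
    - [5,0,0,0,0,0,0]
    - [5,0,0,0,0,0,0]
    - [5,0,0,0,0,0,0]
    - [5,0,0,0,0,0,0]

```text
time_s: 16.35
ee_pos: [0.4019, -0.2037, 0.0834]
eef_rot: [-3.141, 0.002, 3.023]
force: [-0.9, 0.5, 5.4]
grip_width: 0.0176
grip_force: 20.0
```

Emit:
servo_tool:
  plan:
    - [5,0,0,0,0,0,0]
    - [5,0,0,-0.043,0,0,0]
    - [5,0,0,-0.044,0,0,0]
    - [5,0,0,-0.044,0,0,0]
    - [5,-0.0253,0.0114,0,0,0,0.1571]
    - [5,-0.0232,0.0152,0,0,0,0.1571]
    - [5,-0.0205,0.0187,0,0,0,0.1571]
    - [5,-0.0174,0.0216,0,0,0,0.1571]

```text
time_s: 17.35
ee_pos: [0.508, -0.1698, 0.2137]
eef_rot: [3.142, 0.0, 2.389]
force: [0.6, -0.5, -0.2]
grip_width: 0.0177
grip_force: 20.0
```

Emit:
servo_tool:
  plan:
    - [5,-0.0138,0.0241,0,0,0,0.1571]
    - [5,-0.0098,0.026,0,0,0,0.1571]
    - [5,-0.0056,0.0272,0,0,0,0.1571]
    - [5,-0.0013,0.0277,0,0,0,0.1571]
    - [5,0.003,0.0276,0,0,0,0.1571]
    - [5,0.0073,0.0268,0,0,0,0.1571]
    - [5,0,0,0,0,0,0]
    - [5,0,0,0,0,0,0]

```text
time_s: 18.35
ee_pos: [0.6657, -0.1203, 0.2134]
eef_rot: [-3.141, 0.0, 1.454]
force: [0.6, -0.2, -0.4]
grip_width: 0.0173
grip_force: 20.0
```

```bash
python3 mv.py .6655 -.1197 .213 83.2 1
```

```text
at 18.35 [ 0.6657 -0.1203  0.2134] [-179.98    0.     83.32] F [ 0.6 -0.2 -0.4] w 0.0173
--
[0.0005, -0.0002, 0.0004, 0.0, 0.0, 0.0021]
```

Emit:
servo_tool:
  plan:
    - [5,0,0,0.03,0,0,0]
    - [5,0,0,0.03,0,0,0]
    - [5,0,0,0.025,0,0,0]
    - [5,0,0,0.02,0,0,0]
    - [5,0,0,0.018,0,0,0]
    - [5,0,0,0,0,0,0]
    - [5,0,0,0,0,0,0]
    - [5,0,0,0,0,0,0]

```text
time_s: 19.35
ee_pos: [0.6664, -0.1201, 0.0911]
eef_rot: [3.141, 0.0, 1.452]
force: [-0.5, 0.2, -0.4]
grip_width: 0.0175
grip_force: 20.0
```

```bash
python3 mv.py .6655 -.1205 .213 83.2 3 .47 .0 .213 83.2 5
```

```text
at 19.35 [ 0.6664 -0.1201  0.0911] [1.7994e+02 1.0000e-02 8.3200e+01] F [-0.5  0.2 -0.4] w 0.0175
--
[-0.0002, -0.0003, -0.0406, 0.0, 0.0, 0.0]
[-0.0002, -0.0003, -0.0406, 0.0, 0.0, 0.0]
[-0.0002, -0.0003, -0.0406, 0.0, 0.0, 0.0]
--
[0.0193, -0.0417, -0.0, 0.0, 0.0, -0.0]
[0.0193, -0.0417, -0.0, 0.0, 0.0, -0.0]
[0.0193, -0.0417, -0.0, 0.0, 0.0, -0.0]
[0.0193, -0.0417, -0.0, 0.0, 0.0, -0.0]
[0.0193, -0.0417, -0.0, 0.0, 0.0, -0.0]
```

Emit:
servo_tool:
  plan:
    - [50,0,0,0.001,0,0,0]
    - [50,0,0,0,0,0,0]
    - [50,0,0,-0.035,0,0,0]
    - [75,0,0,-0.045,0,0,0]
    - [75,0,0,-0.043,0,0,0]
    - [75,0.019,-0.042,0,0,0,0]
    - [75,0.019,-0.042,0,0,0,0]
    - [75,0.019,-0.042,0,0,0,0]

```text
time_s: 20.35
ee_pos: [0.5464, -0.0479, 0.2125]
eef_rot: [3.141, -0.0, 1.452]
force: [-0.2, -0.4, -0.2]
grip_width: 0.0709
grip_force: 0.0
```

Emit:
servo_tool:
  plan:
    - [75,0.019,-0.042,0,0,0,0]
    - [75,0.019,-0.042,0,0,0,0]
    - [75,0,0,0,0,0,0]
    - [75,0,0,0,0,0,0]
    - [75,0,0,0,0,0,0]
    - [75,0,0,0,0,0,0]
    - [75,0,0,0,0,0,0]
    - [75,0,0,0,0,0,0]

```text
time_s: 21.35
ee_pos: [0.4689, -0.0009, 0.2123]
eef_rot: [-3.141, 0.0, 1.452]
force: [-0.8, 0.4, 0.2]
grip_width: 0.0705
grip_force: 0.0
```

```bash
cat > pot.py <<'E'
from h import *
for n in('wrist','top'):
    c=grab(n);H=cv2.cvtColor(c['pixels'],cv2.COLOR_RGB2HSV).astype(int);C=cloud(c)
    m=(H[...,0]>50)&(H[...,0]<75)&(H[...,1]>120)&(H[...,2]>60)&(C[...,2]>.06)&(C[...,2]<.15)
    k,l,st,ce=cv2.connectedComponentsWithStats(m.astype(np.uint8))
    for i in range(1,k):
        if st[i,4]>150:
            P=C[l==i];P=P[P[:,2]>np.percentile(P[:,2],90)-.006];print(n,ce[i],cv2.minEnclosingCircle((P[:,:2]*1000).astype(np.float32)),np.median(P[:,2]))
    if n=='top':
        m=((H[...,0]<8)|(H[...,0]>173)|((H[...,0]>105)&(H[...,0]<125)))&(H[...,1]>120)&(C[...,2]>.06)&(C[...,2]<.14)&(C[...,0]>.6)
        k,l,st,ce=cv2.connectedComponentsWithStats(m.astype(np.uint8))
        for i in range(1,k):
            if st[i,4]>10: print('cap',ce[i],C[l==i].mean(0),C[l==i][:,2].max())
E
python3 pot.py;python3 mv.py .471 .069 .213 83.2 2
```

```text
wrist [311.1474625  135.25151612] ((470.9322814941406, 69.9067153930664), 24.286184310913086) 0.07118294486567112
cap [411.25714286 161.71428571] [ 0.69726878 -0.21753065  0.07034972] 0.08138222761194047
cap [334.56944444 167.95833333] [ 0.67125119 -0.04998319  0.11844659] 0.12532629627045055
cap [351.28787879 169.60606061] [ 0.6676294  -0.08448013  0.11939329] 0.1248237552792083
cap [367.95714286 171.6       ] [ 0.66380946 -0.11898027  0.11811542] 0.12649736911861398
at 21.45 [ 0.4689 -0.0009  0.2124] [-180.      0.     83.19] F [0.5 0.  0.7] w 0.0706
--
[0.0348, -0.0031, -0.0003, 0.0, 0.0, -0.0001]
[0.0348, -0.0031, -0.0003, 0.0, 0.0, -0.0001]
```

Emit:
servo_tool:
  plan:
    - [75,0.0352,-0.0032,0.02,0,0,0]
    - [75,0.0352,-0.0031,0.03,0,0,0]
    - [75,0,0,0.035,0,0,0]
    - [75,0,0,0.035,0,0,0]
    - [75,0,0,0.032,0,0,0]
    - [75,0,0,0.015,0,0,0]
    - [40,0,0,0,0,0,0]
    - [40,0,0,0,0,0,0]
  force: 25

```text
time_s: 22.45
ee_pos: [0.4717, 0.0698, 0.0466]
eef_rot: [3.14, -0.0, 1.452]
force: [0.4, 0.9, -0.2]
grip_width: 0.0541
grip_force: 0.0
```

Emit:
servo_tool:
  plan:
    - [40,0,0,0,0,0,0]
    - [40,0,0,0,0,0,0]
    - [40,0,0,0,0,0,0]
    - [40,0,0,0,0,0,0]
    - [40,0,0,-0.02,0,0,0]
    - [40,0,0,-0.05,0,0,0]
    - [40,0,0,-0.05,0,0,0]
    - [40,0,0,0,0,0,0]

```text
time_s: 23.45
ee_pos: [0.4725, 0.0699, 0.1691]
eef_rot: [3.135, -0.001, 1.452]
force: [-0.5, 0.2, -1.7]
grip_width: 0.0493
grip_force: 25.0
```

```bash
python3 mv.py .6853 .0495 .165 83.2 6
```

```text
at 23.45 [0.4725 0.0699 0.1691] [ 1.7962e+02 -7.0000e-02  8.3200e+01] F [-0.5  0.2 -1.7] w 0.0493
--
[0.0008, 0.0356, 0.0007, 0.0, 0.0, -0.0]
[0.0008, 0.0356, 0.0007, 0.0, 0.0, -0.0]
[0.0008, 0.0356, 0.0007, 0.0, 0.0, -0.0]
[0.0008, 0.0356, 0.0007, 0.0, 0.0, -0.0]
[0.0008, 0.0356, 0.0007, 0.0, 0.0, -0.0]
[0.0008, 0.0356, 0.0007, 0.0, 0.0, -0.0]
```

Emit:
servo_tool:
  plan:
    - [40,0.0008,0.0356,0,0,0,0]
    - [40,0.0008,0.0356,0,0,0,0]
    - [40,0.0008,0.0356,0,0,0,0]
    - [40,0.0008,0.0356,0,0,0,0]
    - [40,0.0008,0.0356,0,0,0,0]
    - [40,0.0008,0.0356,0,0,0,0]
    - [40,0,0,0,0,0,0]
    - [40,0,0,0,0,0,0]

```text
time_s: 24.45
ee_pos: [0.6829, 0.0493, 0.1643]
eef_rot: [-3.14, 0.0, 1.452]
force: [-0.6, -0.6, -0.5]
grip_width: 0.0496
grip_force: 25.0
```

```bash
python3 - <<'E'
from h import *
c=grab('wrist');save(c,'w4')
H=cv2.cvtColor(c['pixels'],cv2.COLOR_RGB2HSV).astype(int);C=cloud(c)
m=(H[...,0]>50)&(H[...,0]<75)&(H[...,1]>120)&(C[...,2]>.17);k,l,st,ce=cv2.connectedComponentsWithStats(m.astype(np.uint8));i=1+np.argmax(st[1:,4]);P=C[l==i]
print(st[i],P.min(0),P.max(0),np.median(P,0))
E
python3 mv.py .6853 .0495 .061 83.2 4
```

```text
[  257   244   124   113 10746] [0.65681342 0.0274171  0.17055323] [0.70773231 0.11800163 0.34268358] [0.68305724 0.05290612 0.18877948]
at 24.5 [0.6829 0.0494 0.165 ] [-1.7995e+02  1.0000e-02  8.3200e+01] F [-0.1  0.  -0.2] w 0.0491
--
[0.0001, 0.0006, 0.026, 0.0, 0.0, 0.0]
[0.0001, 0.0006, 0.026, 0.0, 0.0, 0.0]
[0.0001, 0.0006, 0.026, 0.0, 0.0, 0.0]
[0.0001, 0.0006, 0.026, 0.0, 0.0, 0.0]
```

View pics/w4.png

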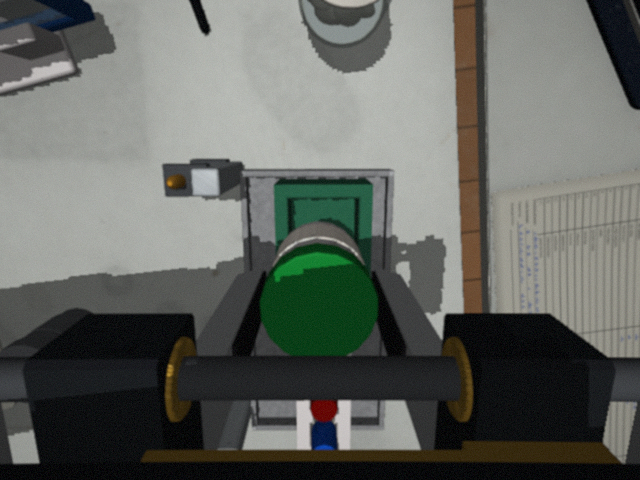

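The pot is held square at (319,305), above the seat at (323,220). The pintle post is at (185,180), clear of the fingers. Lowering.

Emit:
servo_tool:
  plan:
    - [40,0.0004,0.0024,0,0,0,0]
    - [40,0,0,0,0,0,0]
    - [40,0,0,0.03,0,0,0]
    - [40,0,0,0.03,0,0,0]
    - [40,0,0,0.02,0,0,0]
    - [40,0,0,0.012,0,0,0]
    - [40,0,0,0.01,0,0,0]
    - [40,0,0,0,0,0,0]

```text
time_s: 25.5
ee_pos: [0.6861, 0.0494, 0.0634]
eef_rot: [-3.141, 0.0, 1.452]
force: [0.0, -0.1, -0.7]
grip_width: 0.0493
grip_force: 25.0
```

```bash
python3 mv.py .6853 .0495 .061 83.2 1
```

```text
at 25.5 [0.6861 0.0494 0.0634] [-179.99    0.     83.19] F [ 0.  -0.1 -0.7] w 0.0493
--
[0.0, -0.0008, 0.0024, 0.0, 0.0, -0.0001]
```

Down 47 mm of depth with no contact force. Lower another 1 mm, release and retreat.

Emit:
servo_tool:
  plan:
    - [40,0,0,0.0015,0,0,0]
    - [70,0,0,0,0,0,0]
    - [70,0,0,0,0,0,0]
    - [70,0,0,0,0,0,0]
    - [70,0,0,-0.03,0,0,0]
    - [70,0,0,-0.05,0,0,0]
    - [70,0,0,-0.05,0,0,0]
    - [70,0,-0.03,-0.02,0,0,0]

```text
time_s: 26.5
ee_pos: [0.6573, 0.0527, 0.215]
eef_rot: [3.137, -0.001, 1.451]
force: [0.2, 0.7, -0.7]
grip_width: 0.0658
grip_force: 0.0
```

```bash
cp pot.py pot2.py; python3 pot2.py; python3 - <<'E'
from h import *
import pickle
c=grab('wrist');save(c,'w5');pickle.dump(c,open('w5.pkl','wb'))
c=grab('top');pickle.dump(c,open('top1.pkl','wb'))
c=grab('scene');pickle.dump(c,open('scene1.pkl','wb'))
E
python3 mv.py
```

```text
wrist [355.09449867 220.60292813] ((686.004150390625, 50.01408767700195), 24.69093132019043) 0.08715353028910189
cap [411.42424242 161.72727273] [ 0.6972377  -0.21788963  0.07035536] 0.08264314458385336
cap [334.52054795 167.93150685] [ 0.67124335 -0.04987705  0.11871506] 0.12457533457664627
cap [351.28787879 169.60606061] [ 0.66751765 -0.08445473  0.11984651] 0.12705458271080727
cap [367.87142857 171.61428571] [ 0.66362348 -0.11873583  0.11877214] 0.12610348735220056
at 26.75 [0.6564 0.0528 0.2112] [-1.7995e+02  1.0000e-02  8.3190e+01] F [ 1.5 -0.7  0.1] w 0.0661
```

View pics/w5.png

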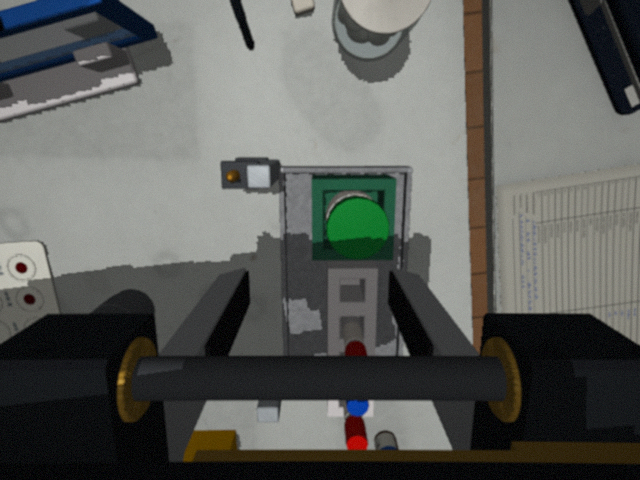

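The pot is seated (lid top at 0.087, centre (686,50)) and the tube caps are all at about 0.12. The brass pintle tip is at (232,176). Next I measure the pintle and move over the gate.

```bash
python3 - <<'E'
from h import *
import pickle
for n in('w5','w4x','top1','scene1'):
    try:c=pickle.load(open(n+'.pkl','rb'))
    except Exception: continue
    H=cv2.cvtColor(c['pixels'],cv2.COLOR_RGB2HSV).astype(int);C=cloud(c)
    m=(H[...,0]>10)&(H[...,0]<24)&(H[...,1]>120)&(H[...,2]>70)
    m&=(C[...,0]>.52)&(C[...,0]<.68)&(C[...,1]>.04)&(C[...,1]<.2)
    k,l,st,ce=cv2.connectedComponentsWithStats(m.astype(np.uint8))
    for i in range(1,k):
        if st[i,4]>4:
            P=C[l==i];print(n,st[i],np.round(ce[i],1),'med',np.median(P,0).round(4),'zmax',P[:,2].max().round(4),'plane.09',onplane(c,[ce[i]],.088)[0].round(4))
c=pickle.load(open('w5.pkl','rb'));C=cloud(c)
P=C.reshape(-1,3);u,v=np.meshgrid(np.arange(640),np.arange(480))
b=(u.ravel()>215)&(u.ravel()<285)&(v.ravel()>150)&(v.ravel()<200)
Q=P[b&(P[:,2]>.08)&(P[:,2]<.1)];print('post top',cv2.minAreaRect((Q[:,:2]*1000).astype(np.float32)),np.median(Q[:,2]))
Q=P[b&(P[:,2]>.055)&(P[:,2]<.078)];print('bracket',cv2.minAreaRect((Q[:,:2]*1000).astype(np.float32)),np.median(Q[:,2]))
# stop post, tray
for nm in('w5','top1'):
    c=pickle.load(open(nm+'.pkl','rb'));C=cloud(c);P=C.reshape(-1,3)
    Q=P[(P[:,2]>.07)&(P[:,2]<.085)&(P[:,0]>.55)&(P[:,0]<.64)&(P[:,1]<-.08)&(P[:,1]>-.2)]
    if len(Q)>10: print(nm,'stop',cv2.minAreaRect((Q[:,:2]*1000).astype(np.float32)),len(Q))
    Q=P[(P[:,2]>.016)&(P[:,2]<.024)&(P[:,0]>.56)&(P[:,0]<.78)&(P[:,1]<.2)&(P[:,1]>-.21)]
    print(nm,'rim',cv2.minAreaRect((Q[:,:2]*1000).astype(np.float32)),len(Q))
E
python3 mv.py .56 .0640 .225 110 3 .432 .213 .225 187 9
```

```text
w5 [226 170  10  11  79] [230.4 175. ] med [0.5944 0.1029 0.0864] zmax 0.0911 plane.09 [0.5946 0.1028 0.088 ]
w5 [117 357  12  62 296] [121.4 386.4] med [0.6242 0.0851 0.3325] zmax 0.3939 plane.09 [ 0.4722 -0.0636  0.088 ]
scene1 [350  84   5   4   8] [351.9  85.8] med [0.6015 0.0411 0.3373] zmax 0.3408 plane.09 [1.1565 0.9056 0.088 ]
scene1 [326 200   4   9  26] [327.7 204.8] med [0.5921 0.0985 0.0812] zmax 0.0924 plane.09 [0.5862 0.0886 0.088 ]
scene1 [325 226   4   8  23] [326.9 230.2] med [0.592  0.0986 0.0248] zmax 0.0338 plane.09 [ 0.5297 -0.0063  0.088 ]
post top ((606.9429321289062, 99.85807800292969), (17.68827247619629, 33.73554992675781), 82.75910186767578) 0.08502247935455876
bracket ((603.3170166015625, 100.5083999633789), (21.463350296020508, 41.198883056640625), 83.51527404785156) 0.07115965177230366
w5 stop ((589.1890258789062, -114.62345123291016), (17.060962677001953, 19.903152465820312), 85.16567993164062) 443
w5 rim ((674.2686767578125, -3.46307373046875), (406.894287109375, 124.95097351074219), 83.73444366455078) 2775
top1 stop ((588.3408203125, -115.07245635986328), (15.496742248535156, 21.176725387573242), 89.57905578613281) 73
top1 rim ((654.4237670898438, -89.8045425415039), (225.1790313720703, 145.28482055664062), 82.81692504882812) 497
at 26.75 [0.6564 0.0528 0.2112] [-1.7995e+02  1.0000e-02  8.3190e+01] F [ 1.5 -0.7  0.1] w 0.0661
--
[-0.0001, -0.0323, -0.0046, 0.0, 0.0, -0.156]
[0.0049, -0.032, -0.0046, 0.0, 0.0, -0.156]
[0.0098, -0.0308, -0.0046, 0.0, 0.0, -0.156]
--
[0.0204, -0.0077, -0.0, 0.0, 0.0, -0.1493]
[0.0213, -0.0046, -0.0, 0.0, 0.0, -0.1493]
[0.0218, -0.0014, -0.0, 0.0, 0.0, -0.1493]
[0.0217, 0.0019, -0.0, 0.0, 0.0, -0.1493]
[0.0212, 0.0051, -0.0, 0.0, 0.0, -0.1493]
[0.0202, 0.0082, -0.0, 0.0, 0.0, -0.1493]
[0.0188, 0.0111, -0.0, 0.0, 0.0, -0.1493]
[0.0169, 0.0138, -0.0, 0.0, 0.0, -0.1493]
[0.0147, 0.0162, -0.0, 0.0, 0.0, -0.1493]
```

Emit:
servo_tool:
  plan:
    - [50,0,-0.0323,-0.005,0,0,-0.156]
    - [50,0.005,-0.032,-0.005,0,0,-0.156]
    - [50,0.01,-0.031,-0.004,0,0,-0.156]
    - [50,0.0204,-0.0077,0,0,0,-0.1493]
    - [50,0.0213,-0.0046,0,0,0,-0.1493]
    - [50,0.0218,-0.0014,0,0,0,-0.1493]
    - [50,0.0217,0.0019,0,0,0,-0.1493]
    - [50,0.0212,0.0051,0,0,0,-0.1493]
  force: 60

```text
time_s: 27.75
ee_pos: [0.4884, 0.1475, 0.2248]
eef_rot: [-3.14, -0.002, 2.671]
force: [1.1, -1.2, 0.5]
grip_width: 0.0469
grip_force: 0.0
```

Emit:
servo_tool:
  plan:
    - [50,0.0202,0.0082,0,0,0,-0.1493]
    - [50,0.0188,0.0111,0,0,0,-0.1493]
    - [50,0.0169,0.0138,0,0,0,-0.1493]
    - [50,0.0147,0.0162,0,0,0,-0.1493]
    - [50,0,0,0,0,0,0]
    - [50,0,0,0,0,0,0]
    - [50,0,0,0,0,0,0]
    - [50,0,0,0,0,0,0]

```text
time_s: 28.75
ee_pos: [0.4319, 0.2129, 0.2258]
eef_rot: [-3.141, -0.0, -3.021]
force: [-0.5, 1.1, -1.1]
grip_width: 0.0472
grip_force: 0.0
```

```bash
python3 - <<'E'
from h import *
import pickle
c=grab('wrist');save(c,'w6');pickle.dump(c,open('w6.pkl','wb'))
for nm in('w6','top0','scene0'):
    c=pickle.load(open(nm+'.pkl','rb'))
    C=cloud(c);H=cv2.cvtColor(c['pixels'],cv2.COLOR_RGB2HSV).astype(int)
    B=(C[...,0]>.25)&(C[...,0]<.62)&(C[...,1]>.13)&(C[...,1]<.3)
    def rc(m,n):
        P=C[m&B]
        if len(P)<10: return
        r=cv2.minAreaRect((P[:,:2]*1000).astype(np.float32)); print(nm,n,len(P),np.round(r[0],1),np.round(r[1],1),round(r[2],1),np.median(P[:,2]).round(4))
    rc((C[...,2]>.124)&(C[...,2]<.138)&(H[...,2]<70),'bar')
    rc((H[...,0]>105)&(H[...,0]<125)&(H[...,1]>120)&(C[...,2]>.1)&(C[...,2]<.11),'frame top')
    # sockets: points beyond the panel's +y end
    rc((C[...,2]>.08)&(C[...,2]<.095)&(H[...,1]<60)&(C[...,0]<.345),'sock')
E
python3 mv.py
```

```text
w6 bar 1807 [434.1 213.8] [68.8 13.5] 7.2 0.1299
w6 frame top 2263 [434.3 214. ] [199.7  11.2] 7.9 0.104
w6 sock 557 [319.4 199. ] [25.  21.5] 40.4 0.0869
top0 bar 260 [434.8 212.6] [69.4 15.3] 8.2 0.1318
top0 frame top 335 [434.2 213.2] [199.1  12.8] 7.6 0.1063
top0 sock 91 [326.  195.4] [19.9 37.5] 89.3 0.0885
scene0 bar 197 [433.3 212.1] [70.9 18. ] 7.2 0.1303
scene0 frame top 372 [433.9 211.2] [201.2  16.9] 7.9 0.1048
scene0 sock 107 [320.5 195.9] [23.2 27.3] 66.7 0.0869
at 28.8 [0.4319 0.213  0.2259] [-1.8000e+02 -1.0000e-02 -1.7307e+02] F [-0.4 -1.   0.6] w 0.0474
```

View pics/w6.png

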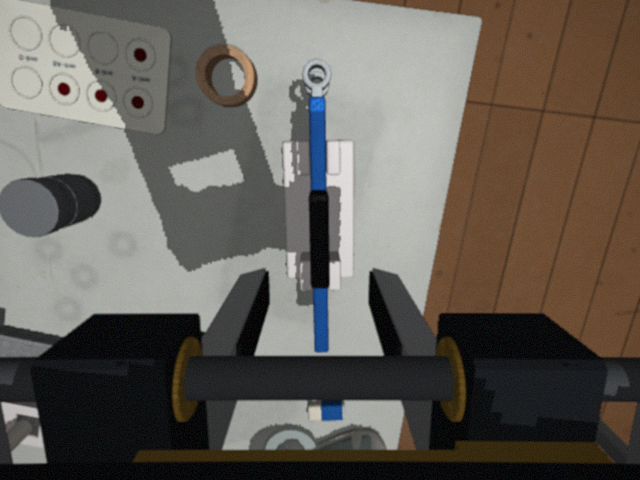

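Emit:
servo_tool:
  plan:
    - [50,-0.002,0,0.02,0,0,-0.0155]
    - [50,0,0,0.035,0,0,0]
    - [50,0,0,0.035,0,0,0]
    - [50,0,0,0.025,0,0,0]
    - [50,0,0,0.011,0,0,0]
    - [5,0,0,0,0,0,0]
    - [5,0,0,0,0,0,0]
    - [5,0,0,0,0,0,0]
  force: 50

```text
time_s: 29.8
ee_pos: [0.434, 0.2137, 0.1008]
eef_rot: [3.141, 0.001, -3.004]
force: [-0.1, 0.2, 0.1]
grip_width: 0.0207
grip_force: 0.0
```

Emit:
servo_tool:
  plan:
    - [5,0,0,0,0,0,0]
    - [5,0,0,0,0,0,0]
    - [5,0,0,0,0,0,0]
    - [5,0,0,-0.02,0,0,0]
    - [5,0,0,-0.03,0,0,0]
    - [5,0,0,-0.03,0,0,0]
    - [5,0,0,-0.02,0,0,0]
    - [5,0,0,0,0,0,0]

```text
time_s: 30.8
ee_pos: [0.434, 0.2137, 0.2007]
eef_rot: [3.141, 0.002, -3.004]
force: [-0.7, 1.0, -2.6]
grip_width: 0.0134
grip_force: 50.0
```

```bash
python3 - <<'E'
from h import *
import pickle
c=grab('top');pickle.dump(c,open('top2.pkl','wb'))
c=grab('scene');save(c,'s2')
E
python3 mv.py .46 .02 .21 145 4 .48 -.01 .21 83.2 6
```

```text
at 30.9 [0.4332 0.2134 0.199 ] [-1.7998e+02 -7.0000e-02 -1.7212e+02] F [ 0.2 -0.3 -1.7] w 0.0137
--
[0.0, -0.0488, -0.0028, 0.0, 0.0, 0.1871]
[-0.0091, -0.0479, -0.0028, 0.0, 0.0, 0.1871]
[-0.0178, -0.0454, -0.0028, 0.0, 0.0, 0.1871]
[-0.026, -0.0413, -0.0028, 0.0, 0.0, 0.1871]
--
[-0.0056, -0.0022, -0.0, 0.0, 0.0, 0.1798]
[-0.0059, -0.0011, -0.0, 0.0, 0.0, 0.1798]
[-0.006, -0.0001, -0.0, 0.0, 0.0, 0.1798]
[-0.0059, 0.001, -0.0, 0.0, 0.0, 0.1798]
[-0.0057, 0.002, -0.0, 0.0, 0.0, 0.1798]
[-0.0052, 0.003, -0.0, 0.0, 0.0, 0.1798]
```

View pics/s2.png

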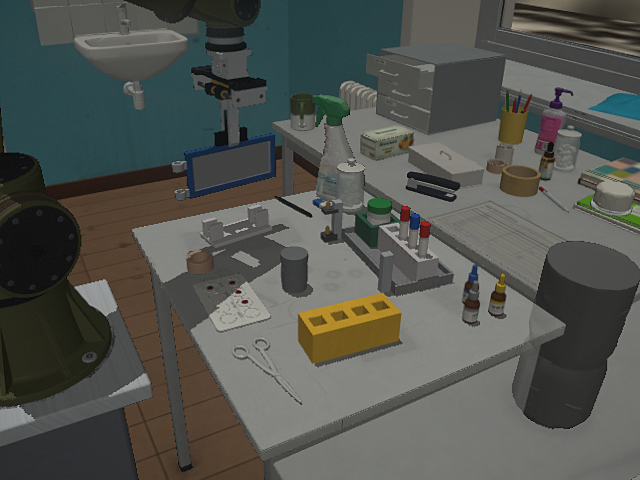

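Scene view: the gate is held upright and clear of the stand (180–275, 135–195), the yellow block is empty, and the tubes and pot sit in the bay. Carrying the gate to in front of the bay.

```bash
python3 mv.py .50 -.0048 .20 83.2 14 
```

```text
at 30.9 [0.4332 0.2134 0.199 ] [-1.7998e+02 -7.0000e-02 -1.7212e+02] F [ 0.2 -0.3 -1.7] w 0.0137
--
[-0.0026, -0.0161, -0.0001, 0.0, 0.0, 0.1305]
[-0.0047, -0.0156, -0.0001, 0.0, 0.0, 0.1305]
[-0.0067, -0.0149, -0.0001, 0.0, 0.0, 0.1305]
[-0.0085, -0.0139, -0.0001, 0.0, 0.0, 0.1305]
[-0.0103, -0.0127, -0.0001, 0.0, 0.0, 0.1305]
[-0.0118, -0.0112, -0.0001, 0.0, 0.0, 0.1305]
[-0.0132, -0.0096, -0.0001, 0.0, 0.0, 0.1305]
[-0.0143, -0.0078, -0.0001, 0.0, 0.0, 0.1305]
[-0.0152, -0.0059, -0.0001, 0.0, 0.0, 0.1305]
[-0.0158, -0.0038, -0.0001, 0.0, 0.0, 0.1305]
[-0.0162, -0.0017, -0.0001, 0.0, 0.0, 0.1305]
[-0.0163, 0.0004, -0.0001, 0.0, 0.0, 0.1305]
[-0.0161, 0.0025, -0.0001, 0.0, 0.0, 0.1305]
[-0.0156, 0.0046, -0.0001, 0.0, 0.0, 0.1305]
```

Emit:
servo_tool:
  plan:
    - [5,-0.0026,-0.0161,0,0,0,0.1305]
    - [5,-0.0047,-0.0156,0,0,0,0.1305]
    - [5,-0.0067,-0.0149,0,0,0,0.1305]
    - [5,-0.0085,-0.0139,0,0,0,0.1305]
    - [5,-0.0103,-0.0127,0,0,0,0.1305]
    - [5,-0.0118,-0.0112,0,0,0,0.1305]
    - [5,-0.0132,-0.0096,0,0,0,0.1305]
    - [5,-0.0143,-0.0078,0,0,0,0.1305]

```text
time_s: 31.9
ee_pos: [0.4715, 0.0882, 0.1985]
eef_rot: [-3.14, -0.001, 2.231]
force: [0.3, -0.5, -1.9]
grip_width: 0.0136
grip_force: 50.0
```

Emit:
servo_tool:
  plan:
    - [5,-0.0152,-0.0059,0,0,0,0.1305]
    - [5,-0.0158,-0.0038,0,0,0,0.1305]
    - [5,-0.0162,-0.0017,0,0,0,0.1305]
    - [5,-0.0163,0.0004,0,0,0,0.1305]
    - [5,-0.0161,0.0025,0,0,0,0.1305]
    - [5,-0.0156,0.0046,0,0,0,0.1305]
    - [5,0,0,0,0,0,0]
    - [5,0,0,0,0,0,0]

```text
time_s: 32.9
ee_pos: [0.5001, -0.0042, 0.1993]
eef_rot: [-3.14, -0.0, 1.455]
force: [-0.2, -0.1, -1.4]
grip_width: 0.0137
grip_force: 50.0
```

```bash
python3 - <<'E'
from h import *
import pickle
c=grab('wrist');save(c,'w7');pickle.dump(c,open('w7.pkl','wb'))
C=cloud(c);H=cv2.cvtColor(c['pixels'],cv2.COLOR_RGB2HSV).astype(int)
m=(H[...,0]>105)&(H[...,0]<125)&(H[...,1]>120)&(C[...,2]>.19)&(C[...,2]<.225);m[:,:200]=0;m[:,450:]=0
P=C[m];r=cv2.minAreaRect((P[:,:2]*1000).astype(np.float32));print('frame',r,np.median(P[:,2]),len(P))
E
python3 mv.py
```

```text
frame ((501.25390625, 2.5948562622070312), (185.9928741455078, 12.974867820739746), 83.48370361328125) 0.20281536953721213 5236
at 32.95 [ 0.5001 -0.0041  0.1995] [-179.95   -0.     83.37] F [-0.2  0.3 -2.4] w 0.0135
```

View pics/w7.png

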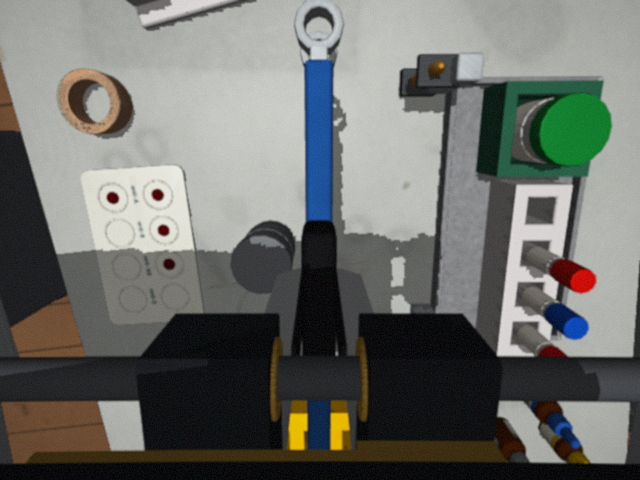

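The wrist view shows the upper socket ring at (319,28) and the pintle tip at (437,68) together. I'll measure both here.

```bash
cat > sock.py <<'E'
from h import *
import pickle,sys
zt=float(sys.argv[1]) # expected socket top height
c=grab('wrist');pickle.dump(c,open('ws.pkl','wb'))
C=cloud(c);H=cv2.cvtColor(c['pixels'],cv2.COLOR_RGB2HSV).astype(int)
m=(np.abs(C[...,2]-zt)<.007)&(H[...,1]<60);m[120:]=0;m[:,:240]=0;m[:,400:]=0
ys,xs=np.where(m);print('ring px',xs.min(),xs.max(),ys.min(),ys.max(),np.median(C[m][:,2]))
# ring outer outline -> circle, using points' xy
P=C[m][:,:2]; A=np.c_[2*P,np.ones(len(P))]
(x,y),r=cv2.minEnclosingCircle((P*1000).astype(np.float32));print('ring circle',x,y,r)
# bore: hole inside ring, centroid in pixels
k=np.zeros(m.shape,np.uint8);cs,_=cv2.findContours(m.astype(np.uint8),cv2.RETR_CCOMP,cv2.CHAIN_APPROX_NONE)
h=[q for q in cs if 30<cv2.contourArea(q)<2500]
for q in h:
    e=cv2.fitEllipse(q) if len(q)>5 else None; print('contour',e,cv2.contourArea(q), onplane(c,[e[0]],np.median(C[m][:,2]))[0])
b=(H[...,0]>10)&(H[...,0]<24)&(H[...,1]>120)&(H[...,2]>70)&(C[...,2]<.095)&(C[...,2]>.07)&(C[...,0]>.55)&(C[...,0]<.64)&(C[...,1]>.06)
if b.sum():
    ys,xs=np.where(b);print('pintle px',xs.mean(),ys.mean(),len(xs),np.median(C[b],0)); t=C[b];t=t[t[:,2]>t[:,2].max()-.004];print('tip',t.mean(0),len(t), onplane(c,[(xs.mean(),ys.mean())],.084)[0])
o=ctrl.get_obs();p=o['ee_pos'];a=o['eef_rot'][2]
print('tcp',p,np.degrees(a))
s=p[:2]+.118*np.array([np.cos(a),np.sin(a)]);print('socket if perfect',s)
E
python3 sock.py .187
```

```text
ring px 294 343 0 59 0.1858610631950919
ring circle 513.0205078125 110.13273620605469 12.721341133117676
contour ((318.29559326171875, 27.070621490478516), (47.43674850463867, 60.3129997253418), 0.8806486129760742) 2189.5 [0.51280668 0.11097633 0.18586106]
contour ((318.32293701171875, 25.510761260986328), (28.845060348510742, 30.49980926513672), 0.822378933429718) 688.0 [0.51288909 0.11158388 0.18586106]
pintle px 437.41818181818184 65.7 110 [0.59229797 0.10208626 0.0864969 ]
tip [0.59340752 0.10157608 0.08820755] 56 [0.59315108 0.10245308 0.084     ]
tcp [ 0.50021166 -0.00412859  0.19964778] 83.34600810164409
socket if perfect [0.5138847  0.11307657]
```

Emit:
servo_tool:
  plan:
    - [5,0,0.02,0,0,0,0]
    - [5,0,0.021,0,0,0,0]
    - [5,0,0,0.02,0,0,0]
    - [5,0,0,0.025,0,0,0]
    - [5,0,0,0.02,0,0,0]
    - [5,0,0,0.008,0,0,0]
    - [5,0,0,0,0,0,0]
    - [5,0,0,0,0,0,0]

```text
time_s: 34.0
ee_pos: [0.5415, -0.0095, 0.1278]
eef_rot: [3.14, -0.0, 1.453]
force: [0.8, -0.4, -1.9]
grip_width: 0.0134
grip_force: 50.0
```

```bash
python3 sock.py .114; python3 - <<'E'
from h import *
import pickle
c=pickle.load(open('ws.pkl','rb'));save(c,'w8')
E
python3 mv.py
```

```text
ring px 294 343 0 59 0.11415466611905087
ring circle 554.4743041992188 104.75032806396484 12.614029884338379
contour ((318.343017578125, 27.174659729003906), (47.53622055053711, 60.413394927978516), 179.6559295654297) 2202.5 [0.55453108 0.10559659 0.11415467]
contour ((318.34814453125, 26.008522033691406), (28.405258178710938, 29.618057250976562), 3.9875152111053467) 658.0 [0.55458719 0.10605171 0.11415467]
pintle px 395.15656565656565 40.43939393939394 198 [0.59275146 0.10155196 0.08660353]
tip [0.59361896 0.10112971 0.08804244] 106 [0.59337068 0.10220051 0.084     ]
tcp [ 0.54152639 -0.00948315  0.12781037] 83.21990465811184
socket if perfect [0.55545735 0.10769162]
at 34.05 [ 0.5415 -0.0095  0.1278] [179.92  -0.    83.22] F [ 0.   0.1 -2.3] w 0.0137
```

View pics/w8.png

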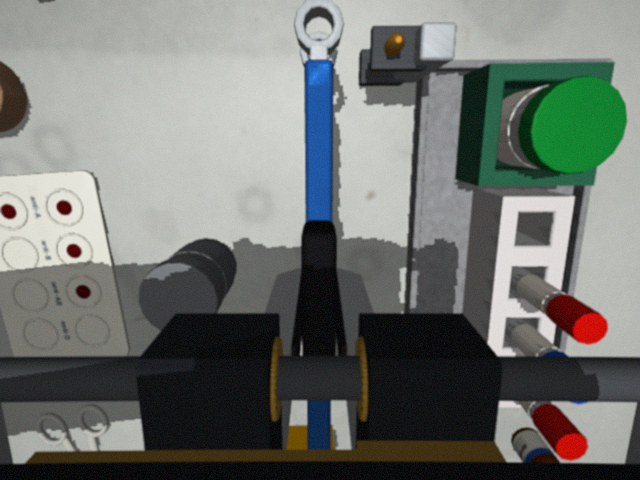

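The socket ring is at (318,26), the pintle tip at (395,40), and the socket top at 0.114 (raised 26 mm, as wanted). Moving in from the front.

Emit:
servo_tool:
  plan:
    - [5,0.001,0.01,0,0,0,0]
    - [5,0,0.01,0,0,0,0]
    - [5,0,0.01,0,0,0,0]
    - [5,0,0.009,0,0,0,0]
    - [5,0,0,0,0,0,0]
    - [5,0,0,0,0,0,0]
    - [5,0,0,0,0,0,0]
    - [5,0,0,0,0,0,0]

```text
time_s: 35.05
ee_pos: [0.5799, -0.0131, 0.1271]
eef_rot: [3.141, 0.0, 1.452]
force: [-0.2, 0.1, -2.7]
grip_width: 0.0138
grip_force: 50.0
```

```bash
python3 sock.py .114; python3 - <<'E'
from h import *
import pickle
c=pickle.load(open('ws.pkl','rb'))
cv2.imwrite('pics/w9.png',cv2.resize(c['pixels'][0:90,270:410],None,fx=5,fy=5,interpolation=cv2.INTER_CUBIC)[:,:,::-1])
E
python3 mv.py
```

```text
ring px 294 343 0 59 0.11341596346536317
ring circle 592.9135131835938 101.10528564453125 12.67538070678711
contour ((318.3566589355469, 27.098844528198242), (47.487796783447266, 60.265037536621094), 179.66078186035156) 2195.5 [0.59292042 0.10193941 0.11341596]
contour ((318.2709655761719, 25.868227005004883), (28.606590270996094, 30.024580001831055), 175.59109497070312) 671.0 [0.59294045 0.1024242  0.11341596]
pintle px 319.71794871794873 37.1025641025641 39 [0.59383598 0.10381354 0.08672123]
tip [0.59379977 0.1031761  0.08818565] 22 [0.59388614 0.10442712 0.084     ]
tcp [ 0.5799057  -0.01312101  0.12703501] 83.2064098462447
socket if perfect [0.59386426 0.10405048]
at 35.1 [ 0.5799 -0.0131  0.127 ] [179.99   0.    83.21] F [ 0.1 -0.3 -2.4] w 0.0137
```

View pics/w9.png

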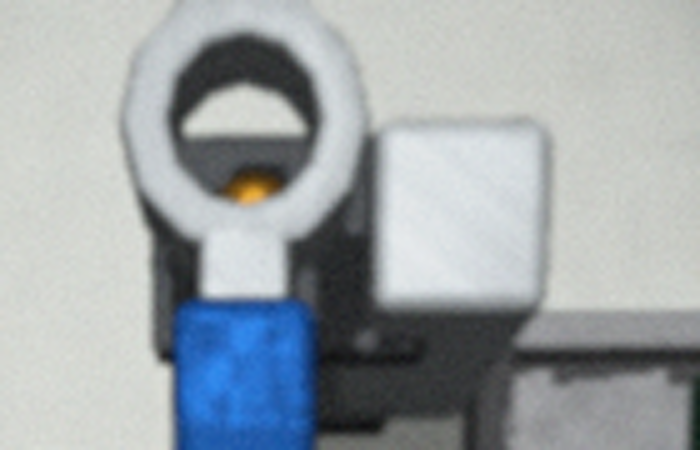

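The pintle tip (319.7,37) shows through the bore (centre 318.3,26), aligned within about 1 mm. Lowering with a 0.8 mm correction.

Emit:
servo_tool:
  plan:
    - [5,0,0.0008,0.004,0,0,0]
    - [5,0,0,0.004,0,0,0]
    - [5,0,0,0.004,0,0,0]
    - [5,0,0,0.004,0,0,0]
    - [5,0,0,0.004,0,0,0]
    - [5,0,0,0.003,0,0,0]
    - [5,0,0,0.001,0,0,0]
    - [5,0,0,0,0,0,0]

```text
time_s: 36.1
ee_pos: [0.5808, -0.0132, 0.103]
eef_rot: [3.142, 0.0, 1.452]
force: [0.7, -0.5, -1.8]
grip_width: 0.0136
grip_force: 50.0
```

```bash
python3 sock.py .089 | head -2; python3 mv.py
```

```text
ring px 294 386 0 59 0.08589603057345258
ring circle 604.029052734375 100.9583740234375 20.92449951171875
at 36.15 [ 0.5808 -0.0132  0.1031] [179.99  -0.    83.21] F [-0.4  0.2 -2.6] w 0.0138
```

Emit:
servo_tool:
  plan:
    - [5,0,0,0.001,0,0,0]
    - [5,0,0,0.001,0,0,0]
    - [5,0,0,0,0,0,0]
    - [5,0,0,0,0,0,0]
    - [20,0,0,0,0,0,0]
    - [35,0,0,0,0,0,0]
    - [45,0,0,0,0,0,0]
    - [45,0,0,0,0,0,0]

```text
time_s: 37.15
ee_pos: [0.5808, -0.0132, 0.101]
eef_rot: [3.141, -0.0, 1.452]
force: [0.1, -0.3, -0.9]
grip_width: 0.042
grip_force: 0.0
```

Emit:
servo_tool:
  plan:
    - [45,0,0,-0.02,0,0,0]
    - [45,0,0,-0.04,0,0,0]
    - [45,0,0,-0.04,0,0,0]
    - [45,0,0,-0.03,0,0,0]
    - [45,0,-0.05,0,0,0,0]
    - [45,0,-0.05,0,0,0,0]
    - [45,0,0,0,0,0,0]
    - [45,0,0,0,0,0,0]

```text
time_s: 38.15
ee_pos: [0.4822, -0.0015, 0.2314]
eef_rot: [3.14, -0.0, 1.452]
force: [0.7, -0.0, -0.5]
grip_width: 0.042
grip_force: 0.0
```

```bash
python3 - <<'E'
from h import *
w=grab('wrist');s=grab('scene');t=grab('top')
im=np.vstack([np.hstack([w['pixels'][:,:],s['pixels'][:,:]])]);im=cv2.resize(im,(800,300))
z=cv2.resize(s['pixels'][170:320,280:480],(800,600));cv2.imwrite('pics/f1.png',im[:,:,::-1]);cv2.imwrite('pics/f2.png',z[:,:,::-1])
for n,c in(('wrist',w),('top',t),('scene',s)):
    C=cloud(c);H=cv2.cvtColor(c['pixels'],cv2.COLOR_RGB2HSV).astype(int)
    m=(H[...,0]>105)&(H[...,0]<125)&(H[...,1]>120)&(C[...,2]>.095)&(C[...,2]<.115)&(C[...,0]>.5)&(C[...,0]<.64)
    P=C[m]
    if len(P)>10:
        r=cv2.minAreaRect((P[:,:2]*1000).astype(np.float32));print(n,'frame top',r,np.median(P[:,2]),len(P))
    Q=C[(C[...,0]>.575)&(C[...,0]<.60)&(C[...,1]>.085)&(C[...,1]<.12)&(C[...,2]>.075)&(C[...,2]<.12)];print('socket z',np.percentile(Q[:,2],[5,50,95]) if len(Q) else 0)
E
python3 pot.py; python3 mv.py
```

```text
wrist frame top ((580.3433837890625, -1.7294692993164062), (170.27291870117188, 13.222196578979492), 82.76445770263672) 0.10141514743235303 2139
socket z [0.0774003  0.08649033 0.08864694]
top frame top ((578.7885131835938, -17.048927307128906), (200.76539611816406, 11.743636131286621), 83.08890533447266) 0.10229767136722501 203
socket z [0.08265764 0.08953419 0.09344849]
scene frame top ((577.3963012695312, -18.29051971435547), (201.58290100097656, 13.417789459228516), 83.19837188720703) 0.09858501756377991 294
socket z [0.07677526 0.08602967 0.09090956]
wrist [572.00482509 129.75211098] ((684.6636352539062, 49.17798614501953), 25.05121421813965) 0.08707974003227023
top [288.00712589 165.27078385] ((684.9630737304688, 48.97962188720703), 24.947202682495117) 0.08928680578875658
cap [411.55555556 161.86111111] [ 0.69695067 -0.21818296  0.0703252 ] 0.08214030231629765
cap [334.56944444 167.95833333] [ 0.67125909 -0.04998279  0.11841452] 0.1262195212508208
cap [351.28787879 169.60606061] [ 0.66758596 -0.08446877  0.11957018] 0.1248994507698652
cap [367.92957746 171.57746479] [ 0.6636851  -0.11884871  0.11885199] 0.12638588006635287
at 38.4 [ 0.482  -0.0015  0.2306] [-179.97    0.     83.2 ] F [-0.2 -0.2 -0.3] w 0.0422
```

View pics/f2.png

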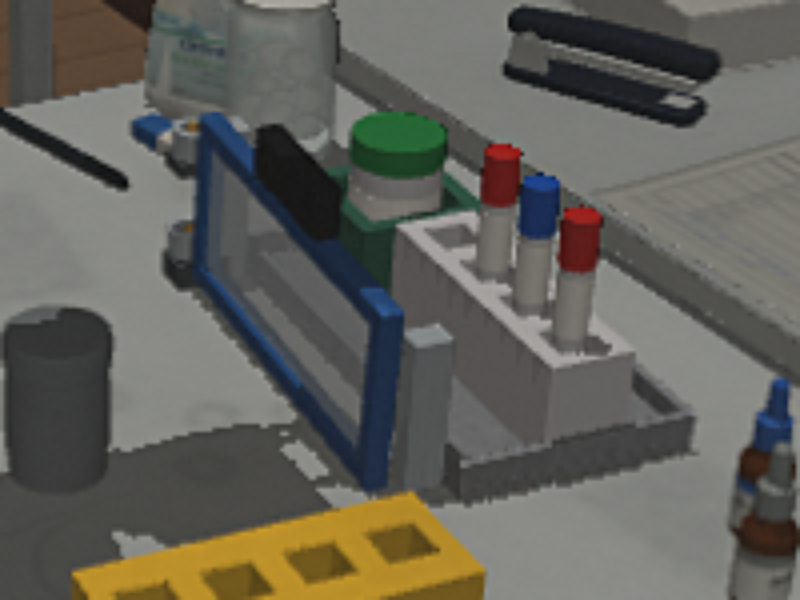

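The view shows the gate flush across the front at the stop post (430,340). Both sockets are down on the brackets (socket top 0.088, frame angle 83.1° against the bay's 83.2°). Three tubes and the pot are seated, and the gripper is clear. Handing in.

```bash
python3 -c "
from station import ctrl
print(ctrl.hand_in())"
```

```text
the job is handed in; nothing more can be done
None
```

The job is handed in: all three swab tubes present stand in the rack, the control pot is in the green seat, and the gate hangs closed on both pintles. My last camera check confirmed this, but the hand-in returned no verdict.

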